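# Cull the fish blanks and set the drilling jig's hold-down

### The job

Set the nose-drilling jig up for this batch of fish blanks: pick out every spoiled blank (tail gone, nose gone, a bite out of its back, or split narrow) into the shallow cardboard offcut tray, and lay one sound blank flat in the jig alongside the low fence, its nose right up against the stop block. Then loosen the steel lock ring of the hold-down, wind the brass adjuster clockwise until the sprung rubber foot is clearly pressing on the blank but not pushed fully home, and do the lock ring up tight again. Keep the other sound blank out of the tray, and do not shove the sanding block and the wax tin about.

Things in the scene. Friction and masses are not known exactly. Their poses are not given: they have to be found in the camera images.
- blank1_mid (a point): a sound fish blank, 22 mm pine, 170 mm long, 46 mm wide with parallel flanks from 50 mm behind to 25 mm ahead of mid-body, tapering to a blunt nose 85 mm ahead and an 18 mm stalk 70 mm behind, then a 40 mm wide tail fin. The point is at mid-body, half-way up; x axis to the nose, z up; 70 g
- blank1_nose (a point): tip of the nose of sound blank 1, half-way up, 85 mm from its mid point
- blank2_mid (a point): the second sound blank, the same size and shape as blank1; point at mid-body, half-way up; x axis to the nose, z up; 70 g
- blank2_nose (a point): tip of the nose of sound blank 2, half-way up, 85 mm from its mid point
- blank3_mid (a point): spoiled blank (may be absent): tail fin and most of the stalk snapped off, it ends 58 mm behind mid-body; otherwise like a sound blank. Mid-body, half-way up; x axis to the nose, z up; 70 g
- blank4_mid (a point): spoiled blank (may be absent): a bite 24 mm long and 18 mm deep is out of its back (the +y flank), from 6 to 30 mm ahead of mid-body; otherwise like a sound blank. Mid-body, half-way up; x axis to the nose, z up; 70 g
- blank5_mid (a point): spoiled blank (may be absent): split lengthwise, only 27 mm wide with one long straight side. The point is mid-way across what is left, at mid-body, half-way up; x axis to the nose, z up; 70 g
- blank6_mid (a point): spoiled blank (may be absent): nose and head sawn off square 38 mm ahead of mid-body; otherwise like a sound blank. Mid-body, half-way up; x axis to the nose, z up; 70 g
- offcut_tray: open cardboard tray, fixed to the bench, outside 280 mm (its x) by 230 mm (its y), 65 mm high, wall and floor 5 mm, a few thin offcuts lying in it (look only). Origin: centre of its underside
- jig_seat (a point): where the mid-body point of a properly laid blank belongs, 11 mm over the jig's board; fixed. x axis points at the nose stop, y at the fence, z up. The dark nose stop (60 mm wide, 34 mm high over the board) has its face 85.5 mm ahead; the low fence (8 mm high) has its face 24.5 mm to the +y side, from 67 mm behind to 67 mm ahead. A blank is slid in level from the open rear, under the foot
- jig: the drilling jig, fixed: plywood board 12 mm thick. Origin under the board, 23 mm straight below jig_seat, same axes; the board reaches x -130 to 115 mm, y -52 to 112 mm. The hold-down's post stands at (50, 83) mm; its arm, 34 mm wide, underside 78 mm and top 100 mm above the bench, reaches to (50, -11) mm. The hold-down's vertical axis is at (50, 0) mm; its foot starts 8 to 14 mm over a laid blank
- ring_mid (a point): centre of the knurled steel lock ring, half-way up it: a round ring 50 mm in diameter and 14 mm tall on a vertical axis, 18 mm of a 36 mm boss below it, then the arm's top (25 mm below this point)
- knob_mid (a point): centre of the knurled brass adjuster knob, half-way up it: round, 30 mm in diameter, 22 mm tall, vertical axis, right above the lock ring (the ring's top is 19 mm below this point, the neck between is 20 mm thick). It does not rise or fall as it turns; a thin spindle end stands at most 7 mm out of its top
- lock_ring (a joint): angle of the lock ring, rad: 0 is tight, grows as it turns anticlockwise seen from above, to 1.5 fully slack. Up to 0.25 it clamps the adjuster fast; beyond that the adjuster is free. Stiffness: about 0.15 N m
- adjuster (a joint): angle of the adjuster, rad, range 0 to 8: grows as it turns clockwise seen from above and lowers the spindle and foot 3 mm per rad; at 0 the foot's underside is 14 mm above a laid blank's top. It starts between 0 and 1.7. Stays where left; stiffness about 0.06 N m when the lock ring is slack, fast when tight
- foot (a joint): how far the sprung rubber foot (20 mm disc, on the hold-down's axis) is pushed up into the spindle, m: 0 free, 0.008 fully home; spring 2.5 N per mm. It presses on a laid blank 50 mm ahead of mid-body
- sanding_block: bystander: cork sanding block 100 x 50 x 28 mm lying among the blanks; origin under its centre
- wax_tin: bystander: round wax tin, 72 mm in diameter, 30 mm tall, among the blanks; origin under its centre
Things that resemble listed ones, but are neither listed nor needed, are in the scene too. Leave any red or turquoise look-alike of the part that bears blank3_mid alone.

How it is judged:
By the outcome, as a careful person would: the job done as asked, in the order asked, and still so for the second after the job is handed in, with the robot touching nothing.
Of blank3, blank4, blank5, blank6 only 2 to 4 are there at a start; the rules pass over those that are not, and their reading is None.
At some moment in a run one of blank3, blank4, blank5, blank6 may be knocked a few centimetres aside while the robot is not near it.
Once in a run the grip may slacken for a moment while it holds something.
It also fails if it takes over 208 s, if anything falls off the work surface, if the arm or the gripper's body presses on something with over 40 N, if the wrist force passes 120 N, or if a joint passes its speed limit or range.

### The arm

A 6-joint arm with a two-finger parallel gripper is mounted at the origin on the work surface. World frame = base frame: x ahead of the robot, y to its left, z up, the work surface at z = 0. Lengths are in mm, angles in rad, forces in N, time in s.
With the tool pointing down it reaches from about 300 to 775 mm from the base axis. Payload 14.6 kg.
Tool frame: the origin (TCP) lies at the very end of the fingers, on their centre line; the grasp point (between the pads) lies 19 mm behind it; z points along the fingers, y is the line along which they close (so a half turn about z gives the same grasp; the last joint's range is limited). The gripper opens to 94 mm and grips with 3 to 60 N. Pads are 16 mm wide; open, the fingers measure 119 mm over their backs; the gripper's body (75 mm by 177 mm) begins 78 mm behind the grasp point.
Start: joints at [1.211, 0.3, 1.521, -0, 1.321, -0.067], TCP at [158.746, 526.582, 205.446] pointing down, gripper open.
Joint ranges: [-3.03, 3.03], [-0.79, 2.21], [0.23, 2.52], [-1.04, 4.18], [0, 3.07], [-2.55, 2.55]. Speed limits (rad/s): [2.22, 2.22, 2.57, 3.14, 3.14, 3.14].

### API

Orientations are given as [roll, pitch, yaw] about the fixed x, y, z axes, in that order (R = Rz(yaw) Ry(pitch) Rx(roll)).
In Python, from cell import manip gives the robot as it stands. The module is installed in compiled form; this text tells all that it offers.
- The arm moves only by the shell command python3 -m inch 'ROWS' [FORCE]. ROWS is JSON, a list of rows, each an object of numbers: "gripper": the opening, from 0 (shut) to 1 (fully open); "dx", "dy", "dz": the shift along the world's x, y, z in m; "wx", "wy", "wz": the turn, a rotation vector about the world's x, y, z in degrees. A call has exactly 5 rows; each row is the pose to reach, as a shift and turn from the pose commanded when the call began; what a row does not reach only later rows make up. A row lasts 1/12 s, in which the tool goes at most 41.7 mm and 7.16 degrees, less where a joint would pass 70% of its speed; a pose out of reach is approached as far as the arm can. A call with a gripper value outside its range is refused whole. The fingers move at their own pace and stop on an object; FORCE is the grip in N (left out, the last holds). Time passes only in rows, so rows that repeat a pose let the fingers close, or fill a call up. It gives the time, the measured TCP pose, the force, the opening and the grip force at its end, in the units of the state.
- manip.read_state(): the state, without advancing time (a new reading comes with each control period).
- manip.camera(name): name is "scene" or "side" or "wrist"; returns the picture (420x560x3 uint8, blue, green, red); there is no depth.
- manip.camera_info(name): a dict with "camera_matrix" (3x3 intrinsics, pixels), "D" ([k1, k2, p1, p2, k3] as OpenCV has them; the pictures are not rectified), "R" (3x3) and "t" (3): a world point X has camera coordinates R X + t; the wrist camera has in their place "tool_from_camera" (4x4, takes a point from camera to tool coordinates, whose origin is the TCP and whose axes are the flange's). Camera axes: x right, y down, z forward; pixel columns grow to the right and rows downward; lengths in mm; the calibration is good to about 2 mm. A picture is of the moment at which its call begins: read the wrist's pose just before it. camera_info takes no time and is no camera call.
- manip.sign_off(): hands the job in; it is judged then, once.
The state is a dict: "clock": time; "joints": joint angles; "qd": joint speeds; "effort": joint torques, N m; "eef_pos": TCP position; "eef_rot": TCP orientation; "wrist_force": force on the tool from outside, world axes, zero at the start; "moment": the same for the moment, N m; "finger_gap": finger opening in mm; "finger_force": force on a finger pad.
Only numpy, scipy, OpenCV 4.12 (cv2) and the standard library are available. Lean on these libraries where they do the work, as an engineer would, in place of code of your own. Each camera call takes 0.05 s, during which the arm holds its last target. There are 200 camera calls.

## Working session

There is one attempt and no reset: what is moved stays moved. The work goes in short steps, Python scripts to look and compute and a shell command to move; the robot and the scene stay as the last step left them, time stands still between calls to the robot, and variables do not carry over. Pictures are saved under pics/ and viewed, at most 14 in all, crops included, and the job is handed in when it is done.

```bash
mkdir -p pics; ls; cat > h.py <<'E'
import numpy as np, cv2
from cell import manip
from scipy.spatial.transform import Rotation as Ro
def snap(n,f=None):
    s=manip.read_state(); im=manip.camera(n); c=manip.camera_info(n)
    K=np.array(c["camera_matrix"],float); D=np.array(c["D"],float)
    if n=="wrist":
        T=np.array(c["tool_from_camera"],float); Rt=Ro.from_euler('xyz',s["eef_rot"]).as_matrix()
        Rw=Rt@T[:3,:3]; o=Rt@T[:3,3]+np.array(s["eef_pos"])
    else:
        R=np.array(c["R"],float); t=np.array(c["t"],float).ravel(); Rw=R.T; o=-R.T@t
    if f: cv2.imwrite("pics/"+f,im)
    return im,(K,D,Rw,o)
def ray(cam,uv,z):
    K,D,Rw,o=cam
    p=cv2.undistortPoints(np.array(uv,float).reshape(-1,1,2),K,D).reshape(-1,2)
    d=np.c_[p,np.ones(len(p))]@Rw.T
    return o+d*((z-o[2])/d[:,2])[:,None]
def proj(cam,X):
    K,D,Rw,o=cam
    R=Rw.T; return cv2.projectPoints(np.array(X,float).reshape(-1,1,3),cv2.Rodrigues(R)[0],-R@o,K,D)[0].reshape(-1,2)
E
python3 - <<'E'
from h import *
a,c1=snap("scene","s1.png"); b,c2=snap("side","d1.png"); w,c3=snap("wrist","w1.png")
np.savez
import pickle; pickle.dump((a,c1,b,c2,w,c3),open("v1.pkl","wb"))
for c in(c1,c2,c3): print(c[3].round(),c[2][:,2].round(2))
print(manip.read_state())
E
```

```text
pics
[1323.  138.  874.] [-0.76 -0.13 -0.64]
[  346. -1028.   775.] [ 0.08  0.83 -0.55]
[ 83. 547. 384.] [ 0.26 -0.08 -0.96]
{'clock': 0.15, 'joints': array([ 1.21137998e+00,  3.00326301e-01,  1.52140091e+00, -3.15111734e-06,
        1.32069649e+00, -6.66065907e-02]), 'qd': array([ 0.00093532, -0.00214059, -0.00199814, -0.00070597,  0.0019902 ,
        0.00037819]), 'effort': array([ 8.83140019e-04, -5.31957471e+01, -3.52827322e+01,  7.07808835e-02,
        2.35244242e-02, -1.07989383e-04]), 'eef_pos': array([158.69608844, 526.41523147, 205.04197932]), 'eef_rot': array([-3.14076324e+00, -5.22669090e-05,  2.84878366e+00]), 'wrist_force': array([ 1.17246683, -0.21541561,  0.40744948]), 'moment': array([-0.03875593,  0.00796488, -0.02046726]), 'finger_force': 0.0, 'finger_gap': 93.94055031779921}
```

View pics/s1.png

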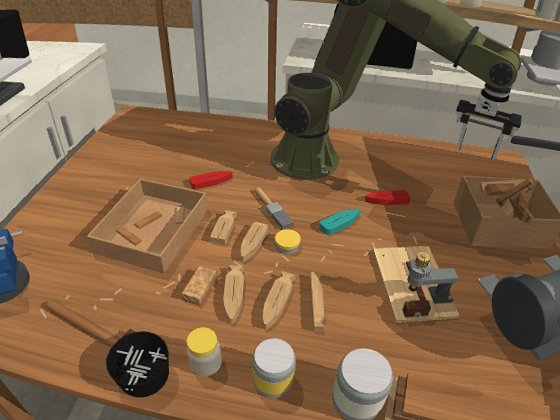

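View pics/d1.png

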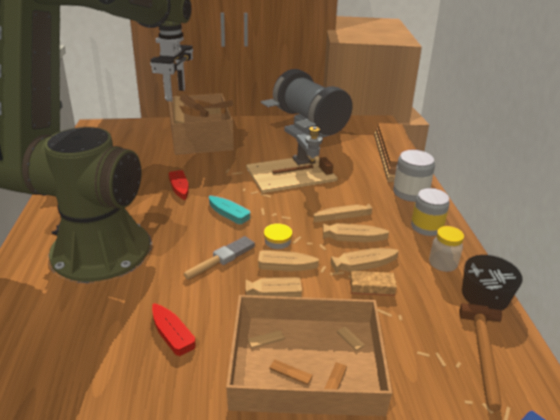

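The scene shows five blanks, at about (222,228), (255,240), (234,293), (278,300) and (318,300). The tray is on the left, the jig at (420,285), the cork block at (198,285) and the yellow tin at (288,241). Next I'll rectify both views onto the blanks' top plane.

```bash
python3 - <<'E'
from h import *
import pickle; a,c1,b,c2,w,c3=pickle.load(open("v1.pkl","rb"))
print(ray(c1,[(222,228),(255,240),(234,293),(278,300),(318,300),(198,285),(288,241),(420,285)],22).round())
# top-down: rows = x from 750 down, cols = y, 1px=1mm ; z=22
xs=np.arange(700,300,-1.); ys=np.arange(-150,200,1.)
Y,X=np.meshgrid(ys,xs); P=np.c_[X.ravel(),Y.ravel(),np.full(X.size,22.)]
o=[]
for im,c in((a,c1),(b,c2)):
    m=proj(c,P).astype(np.float32).reshape(*X.shape,2)
    o.append(cv2.remap(im,m[...,0],m[...,1],cv2.INTER_LINEAR))
v=np.hstack(o)
for k in range(0,400,50): cv2.line(v,(0,k),(6,k),(255,0,0),1); cv2.putText(v,str(700-k),(8,k+4),0,.35,(255,0,0))
for k in range(0,350,50): cv2.putText(v,str(-150+k),(k,396),0,.35,(255,0,0))
v=cv2.resize(v,(800,457)); cv2.imwrite("pics/top.png",v)
E
```

```text
[[ 443. -176.   22.]
 [ 471.  -72.   22.]
 [ 665.  -80.   22.]
 [ 664.   30.   22.]
 [ 644.  126.   22.]
 [ 660. -175.   22.]
 [ 455.   19.   22.]
 [ 545.  380.   22.]]
```

View pics/top.png

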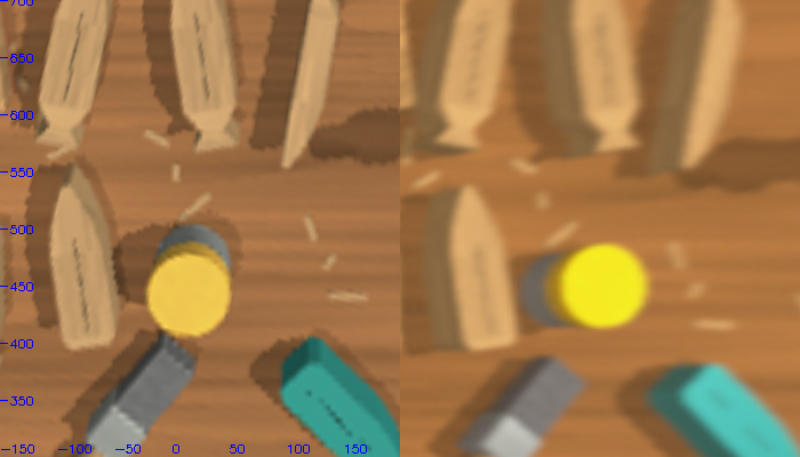

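The top-down view works but cuts off the noses and the fifth blank. I can see a tailless blank near (470,-75) and a narrow split one near (640,115). I'll redo it wider and extract the contours.

```bash
cat >> h.py <<'E'
def top(im,c,x0,x1,y0,y1,z,s):
    xs=np.arange(x1,x0,-1/s); ys=np.arange(y0,y1,1/s)
    Y,X=np.meshgrid(ys,xs); P=np.c_[X.ravel(),Y.ravel(),np.full(X.size,float(z))]
    m=proj(c,P).astype(np.float32).reshape(*X.shape,2)
    return cv2.remap(im,m[...,0],m[...,1],cv2.INTER_CUBIC)
E
python3 - <<'E'
from h import *
import pickle; a,c1,b,c2,w,c3=pickle.load(open("v1.pkl","rb"))
out=[]
for im,c in((a,c1),(b,c2)):
    v=top(im,c,380,780,-240,160,22,1.0); v=cv2.resize(v,(400,400))
    hsv=cv2.cvtColor(v,cv2.COLOR_BGR2HSV)
    m=cv2.inRange(hsv,(10,60,165),(22,150,255)); m=cv2.morphologyEx(m,cv2.MORPH_OPEN,np.ones((5,5)))
    m=cv2.morphologyEx(m,cv2.MORPH_CLOSE,np.ones((7,7)))
    cs,_=cv2.findContours(m,cv2.RETR_EXTERNAL,cv2.CHAIN_APPROX_NONE)
    for q in cs:
        if cv2.contourArea(q)<1500: continue
        (cx,cy),(w_,h_),an=cv2.minAreaRect(q)
        print("rect x,y",round(780-cy),round(cx-240),round(w_),round(h_),round(an),cv2.contourArea(q))
        cv2.drawContours(v,[q],-1,(0,0,255),1)
    print()
    for p in [(222,176),(200,130),(160,115)]: pass
    print(hsv[110,160],hsv[60,20],hsv[320,160])
    out.append(cv2.copyMakeBorder(v,0,0,0,0,0))
cv2.imwrite("pics/top2.png",cv2.resize(np.hstack(out),(800,400)))
E
```

```text
rect x,y 422 108 47 103 90 1512.5
rect x,y 433 -177 47 104 0 4606.0
rect x,y 471 -81 152 49 83 5955.5
rect x,y 505 50 231 74 14 8098.5
rect x,y 583 -182 234 116 90 13703.0
rect x,y 637 134 47 178 11 4402.0
rect x,y 651 -66 176 118 85 9253.5
rect x,y 655 26 174 48 81 6588.5
rect x,y 730 -170 42 139 90 2277.0

[ 17 113 162] [ 14 149 170] [ 17 112 153]
rect x,y 434 -175 106 50 89 4932.0
rect x,y 466 -80 146 51 82 6125.5
rect x,y 654 -168 101 52 82 4855.0
rect x,y 637 126 33 173 11 4656.0
rect x,y 653 28 174 52 83 7083.0
rect x,y 656 -82 51 173 12 6942.5

[ 16 128 201] [ 14 163 175] [ 17 126 196]
```

View pics/top2.png

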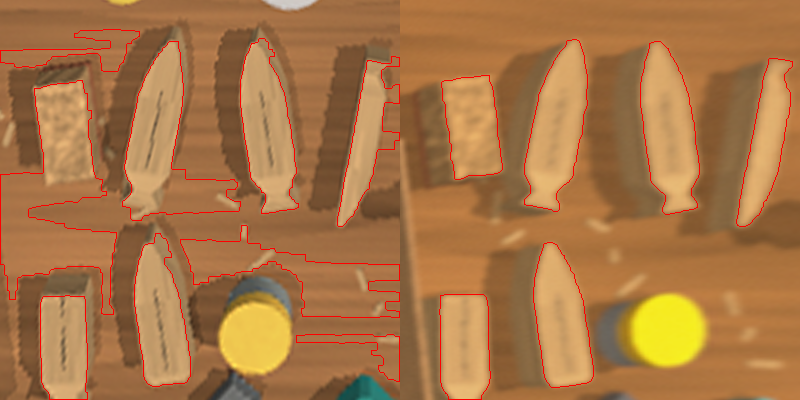

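Both views agree. Three are spoiled: the tailless blank3 (≈467,-80), the noseless blank6 (≈433,-175) and the split blank5 (≈637,127). The two sound blanks are at ≈(655,-82) and (653,28), noses towards +x. Next I'll measure the blank axes, the tray, the jig and the lamp-like object behind the jig.

```bash
python3 - <<'E'
from h import *
import pickle; a,c1,b,c2,w,c3=pickle.load(open("v1.pkl","rb"))
v=top(b,c2,330,780,-240,170,22,1.0)
hsv=cv2.cvtColor(v,cv2.COLOR_BGR2HSV)
m=cv2.inRange(hsv,(10,60,165),(22,150,255)); m=cv2.morphologyEx(m,cv2.MORPH_OPEN,np.ones((5,5)))
cs,_=cv2.findContours(m,cv2.RETR_EXTERNAL,cv2.CHAIN_APPROX_NONE)
for q in cs:
    if cv2.contourArea(q)<1500: continue
    p=np.c_[780-q[:,0,1],q[:,0,0]-240.]; M=p.mean(0)
    d=cv2.fitLine(p.astype(np.float32),cv2.DIST_L2,0,.01,.01).ravel(); d=d[:2]*np.sign(d[0])
    t=(p-M)@d; n=(p-M)@[-d[1],d[0]]
    print(M.round(),"axis",np.degrees(np.arctan2(d[1],d[0])).round(1),"ends",(M+d*t.min()).round(),(M+d*t.max()).round(),"w",n.min().round(),n.max().round())
print("tray scene",ray(c1,[(143,183),(208,194),(165,268),(92,233)],65).round().tolist())
print("tray side",ray(c2,[(239,297),(380,299),(387,395),(231,402)],65).round().tolist())
def tri(u1,u2):
    r=[]
    for c,u in((c1,u1),(c2,u2)):
        K,D,Rw,o=c; p=cv2.undistortPoints(np.array([[u]],float),K,D).ravel(); d=Rw@[*p,1]; r.append((o,d/np.linalg.norm(d)))
    (o1,d1),(o2,d2)=r; s=np.linalg.lstsq(np.c_[d1,-d2],o2-o1,rcond=None)[0]
    p,q=o1+s[0]*d1,o2+s[1]*d2; return ((p+q)/2).round(),np.linalg.norm(p-q).round(1)
print("drum",tri((525,312),(320,105)),"knob",tri((424,256),(314,133)))
print("board z12 scene",ray(c1,[(373,248),(425,246),(460,318),(393,322)],12).round().tolist())
print("board z12 side",ray(c2,[(247,173),(261,190),(336,182)],12).round().tolist())
for n,im,box,s in(("j1",a,(365,475,235,335),5),("j2",b,(240,345,115,195),5)):
    cv2.imwrite(f"pics/{n}.png",cv2.resize(im[box[2]:box[3],box[0]:box[1]],None,fx=s,fy=s,interpolation=2))
E
```

```text
[ 425. -176.] axis -1.9 ends [ 360. -174.] [ 487. -178.] w -25.0 25.0
[461. -80.] axis -9.4 ends [394. -69.] [538. -92.] w -26.0 26.0
[ 654. -168.] axis -6.8 ends [ 603. -162.] [ 704. -174.] w -26.0 26.0
[640. 125.] axis 12.2 ends [552. 106.] [721. 143.] w -16.0 19.0
[649.  29.] axis -8.5 ends [568.  41.] [739.  15.] w -26.0 27.0
[651. -83.] axis 11.9 ends [ 572. -100.] [741. -64.] w -25.0 26.0
tray scene [[343.0, -460.0, 65.0], [352.0, -244.0, 65.0], [659.0, -257.0, 65.0], [585.0, -503.0, 65.0]]
tray side [[347.0, -260.0, 65.0], [635.0, -282.0, 65.0], [590.0, -516.0, 65.0], [329.0, -512.0, 65.0]]
drum (array([651., 603., 123.]), np.float64(37.1)) knob (array([579., 353., 152.]), np.float64(11.1))
board z12 scene [[423.0, 256.0, 12.0], [384.0, 405.0, 12.0], [625.0, 478.0, 12.0], [667.0, 312.0, 12.0]]
board z12 side [[381.0, 358.0, 12.0], [419.0, 253.0, 12.0], [650.0, 292.0, 12.0]]
```

View pics/j1.png

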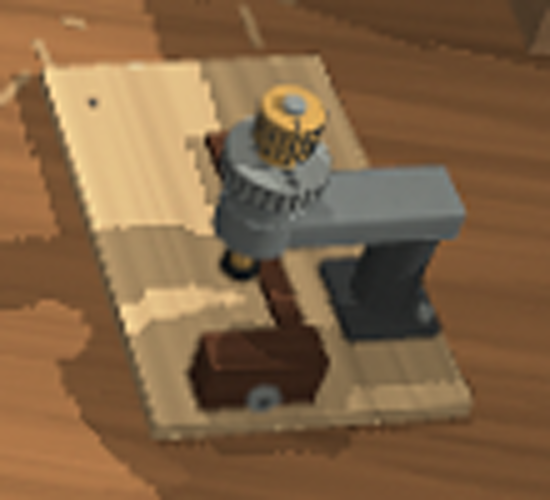

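View pics/j2.png

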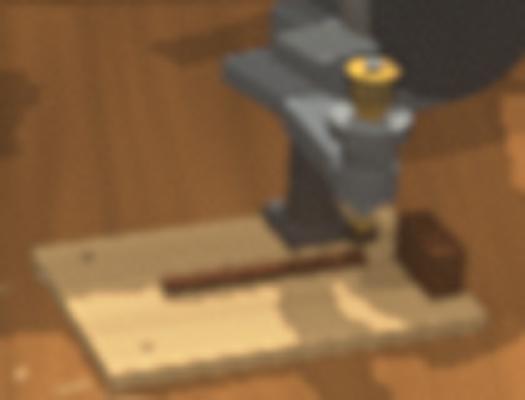

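```bash
python3 -m inch '[{"dx":0.018,"dy":-0.036},{"dx":0.036,"dy":-0.072},{"dx":0.054,"dy":-0.108},{"dx":0.072,"dy":-0.144},{"dx":0.09,"dy":-0.18,"gripper":0.8}]'
python3 -m inch '[{"dx":0.018,"dy":-0.036},{"dx":0.036,"dy":-0.072},{"dx":0.054,"dy":-0.108},{"dx":0.072,"dy":-0.144},{"dx":0.09,"dy":-0.18,"gripper":0.8}]'
python3 -m inch '[{"dx":0.009,"dy":-0.038},{"dx":0.018,"dy":-0.076},{"dx":0.027,"dy":-0.114,"wz":5},{"dx":0.036,"dy":-0.152,"wz":10},{"dx":0.045,"dy":-0.19,"wz":15}]'
python3 - <<'E'
from h import *
loc=np.array([(-130,-52),(-130,112),(115,112),(115,-52)],float)
def fit(A,B):
    a=A-A.mean(0);b=B-B.mean(0); t=np.arctan2((a[:,0]*b[:,1]-a[:,1]*b[:,0]).sum(),(a*b).sum()); R=np.array([[np.cos(t),-np.sin(t)],[np.sin(t),np.cos(t)]])
    T=B.mean(0)-R@A.mean(0); return T.round(1),np.degrees(t).round(2),(A@R.T+T-B).round(1).tolist(), (R@[50,0]+T).round(1)
import pickle; a,c1,b,c2,w,c3=pickle.load(open("v1.pkl","rb"))
print(fit(loc,ray(c1,[(374,248.6),(429,246.4),(459,316),(396,320)],12)[:,:2]))
print(fit(loc[[1,0,3]],ray(c2,[(247,165),(262.4,191),(337,179)],12)[:,:2]))
print("axis", ray(c1,[(423.6,256)],162).round(1),ray(c2,[(314.4,129)],162).round(1))
E
```

```text
(array([536.5, 340.3]), np.float64(14.37), [[-1.3, -1.2], [-0.7, 0.4], [0.7, 1.2], [1.3, -0.4]], array([584.9, 352.7]))
(array([535. , 332.1]), np.float64(14.14), [[-1.2, -2.2], [-1.5, 2.7], [2.8, -0.5]], array([583.5, 344.3]))
axis [[582.  352.9 162. ]] [[582.3 349.6 162. ]]validation failed for argument at $[0]...
validation failed for argument at $[0]...
validation failed for argument at $[0]...
```

```bash
python3 -m inch '[{"gripper":0.8,"dx":0.018,"dy":-0.036,"dz":0,"wx":0,"wy":0,"wz":0},{"gripper":0.8,"dx":0.036,"dy":-0.072,"dz":0,"wx":0,"wy":0,"wz":0},{"gripper":0.8,"dx":0.054,"dy":-0.108,"dz":0,"wx":0,"wy":0,"wz":0},{"gripper":0.8,"dx":0.072,"dy":-0.144,"dz":0,"wx":0,"wy":0,"wz":0},{"gripper":0.8,"dx":0.09,"dy":-0.18,"dz":0,"wx":0,"wy":0,"wz":0}]'
```

```text
clock: 0.57
eef_pos: [248.9, 344.8, 205.2]
eef_rot: [-3.141, -0.0, 2.849]
wrist_force: [1.9, -0.0, -0.4]
finger_gap: 75.7
finger_force: 0.0
```

```bash
python3 -m inch '[{"gripper":0.8,"dx":0.018,"dy":-0.036,"dz":0,"wx":0,"wy":0,"wz":0},{"gripper":0.8,"dx":0.036,"dy":-0.072,"dz":0,"wx":0,"wy":0,"wz":0},{"gripper":0.8,"dx":0.054,"dy":-0.108,"dz":0,"wx":0,"wy":0,"wz":0},{"gripper":0.8,"dx":0.072,"dy":-0.144,"dz":0,"wx":0,"wy":0,"wz":0},{"gripper":0.8,"dx":0.09,"dy":-0.18,"dz":0,"wx":0,"wy":0,"wz":0}]' | grep eef_pos
python3 -m inch '[{"gripper":0.8,"dx":0.009,"dy":-0.038,"dz":0,"wx":0,"wy":0,"wz":3},{"gripper":0.8,"dx":0.018,"dy":-0.076,"dz":0,"wx":0,"wy":0,"wz":6},{"gripper":0.8,"dx":0.027,"dy":-0.114,"dz":0,"wx":0,"wy":0,"wz":9},{"gripper":0.8,"dx":0.036,"dy":-0.152,"dz":0,"wx":0,"wy":0,"wz":12},{"gripper":0.8,"dx":0.045,"dy":-0.19,"dz":0,"wx":0,"wy":0,"wz":15}]'
python3 -m inch '[{"gripper":0.8,"dx":0.044,"dy":-0.152,"dz":-0.02,"wx":0,"wy":0,"wz":0},{"gripper":0.8,"dx":0.044,"dy":-0.152,"dz":-0.02,"wx":0,"wy":0,"wz":0},{"gripper":0.8,"dx":0.044,"dy":-0.152,"dz":-0.02,"wx":0,"wy":0,"wz":0},{"gripper":0.8,"dx":0.044,"dy":-0.152,"dz":-0.02,"wx":0,"wy":0,"wz":0},{"gripper":0.8,"dx":0.044,"dy":-0.152,"dz":-0.02,"wx":0,"wy":0,"wz":0}]'
python3 - <<'E'
from h import *
im,c=snap("wrist","w2.png"); np.save
import pickle; pickle.dump((im,c),open("w2.pkl","wb"))
E
```

```text
eef_pos: [339.0, 164.7, 205.6]
clock: 1.4
eef_pos: [383.6, -25.4, 205.6]
eef_rot: [-3.142, 0.0, 3.113]
wrist_force: [1.2, 0.1, 0.3]
finger_gap: 75.2
finger_force: 0.0
clock: 1.82
eef_pos: [428.0, -179.7, 184.1]
eef_rot: [3.142, -0.001, 3.107]
wrist_force: [0.1, 0.8, -0.7]
finger_gap: 75.1
finger_force: 0.0
```

View pics/w2.png

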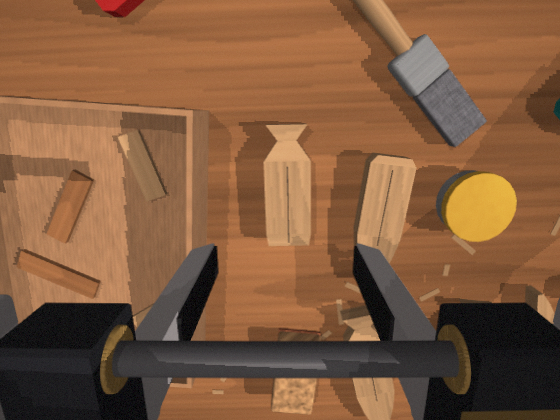

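The wrist view shows blank6 running from its tail at (287,125) to the cut at (288,244), blank3 from (390,157) down to about (368,260), and the tray's +y wall at u≈197 to 207.

```bash
python3 - <<'E'
from h import *
import pickle; im,c=pickle.load(open("w2.pkl","rb"))
print(ray(c,[(287,125),(288,244),(265,200),(310,200),(390,157),(363,220),(409,215)],22).round().tolist())
print(ray(c,[(209,111),(206,230),(0,97)],65).round().tolist(), ray(c,[(477,207)],30).round())
E
python3 -m inch '[{"gripper":0.8,"dx":-0.012,"dy":0.003,"dz":-0.04,"wx":0,"wy":0,"wz":0},{"gripper":0.8,"dx":-0.012,"dy":0.003,"dz":-0.08,"wx":0,"wy":0,"wz":0},{"gripper":0.8,"dx":-0.012,"dy":0.003,"dz":-0.08,"wx":0,"wy":0,"wz":0},{"gripper":0.8,"dx":-0.012,"dy":0.003,"dz":-0.08,"wx":0,"wy":0,"wz":0},{"gripper":0.8,"dx":-0.012,"dy":0.003,"dz":-0.08,"wx":0,"wy":0,"wz":0}]' | grep eef
```

```text
[[362.0, -178.0, 22.0], [483.0, -181.0, 22.0], [435.0, -202.0, 22.0], [436.0, -157.0, 22.0], [396.0, -78.0, 22.0], [459.0, -103.0, 22.0], [455.0, -56.0, 22.0]]
[[347.0, -242.0, 65.0], [450.0, -254.0, 65.0], [328.0, -415.0, 65.0]] [[447.   9.  30.]]
eef_pos: [416.7, -172.3, 107.5]
eef_rot: [-3.141, 0.002, 3.111]
```

```bash
python3 -m inch '[{"gripper":0.8,"dx":0.014,"dy":-0.006,"dz":-0.035,"wx":0,"wy":0,"wz":0},{"gripper":0.8,"dx":0.014,"dy":-0.006,"dz":-0.07,"wx":0,"wy":0,"wz":0},{"gripper":0.8,"dx":0.014,"dy":-0.006,"dz":-0.09,"wx":0,"wy":0,"wz":0},{"gripper":0.8,"dx":0.014,"dy":-0.006,"dz":-0.101,"wx":0,"wy":0,"wz":0},{"gripper":0.8,"dx":0.014,"dy":-0.006,"dz":-0.101,"wx":0,"wy":0,"wz":0}]'
python3 -m inch '[{"gripper":0.2,"dx":0,"dy":0,"dz":0,"wx":0,"wy":0,"wz":0},{"gripper":0.2,"dx":0,"dy":0,"dz":0,"wx":0,"wy":0,"wz":0},{"gripper":0.2,"dx":0,"dy":0,"dz":0,"wx":0,"wy":0,"wz":0},{"gripper":0.2,"dx":0,"dy":0,"dz":0,"wx":0,"wy":0,"wz":0},{"gripper":0.2,"dx":0,"dy":0,"dz":0,"wx":0,"wy":0,"wz":0}]' 25
```

```text
clock: 2.7
eef_pos: [430.2, -178.3, 4.5]
eef_rot: [3.141, -0.0, 3.111]
wrist_force: [-0.4, 0.1, -0.2]
finger_gap: 74.5
finger_force: 0.0
clock: 3.12
eef_pos: [430.2, -178.6, 5.3]
eef_rot: [-3.141, 0.001, 3.111]
wrist_force: [-0.1, 0.9, 10.4]
finger_gap: 46.0
finger_force: 25.0
```

```bash
python3 -m inch '[{"gripper":0.2,"dx":0,"dy":0,"dz":0.03,"wx":0,"wy":0,"wz":0},{"gripper":0.2,"dx":0,"dy":0,"dz":0.06,"wx":0,"wy":0,"wz":0},{"gripper":0.2,"dx":0,"dy":0,"dz":0.09,"wx":0,"wy":0,"wz":0},{"gripper":0.2,"dx":0.02,"dy":-0.035,"dz":0.1,"wx":0,"wy":0,"wz":0},{"gripper":0.2,"dx":0.03,"dy":-0.065,"dz":0.1,"wx":0,"wy":0,"wz":-3}]'
python3 -m inch '[{"gripper":0.2,"dx":0.01,"dy":-0.035,"dz":0,"wx":0,"wy":0,"wz":-1},{"gripper":0.2,"dx":0.02,"dy":-0.067,"dz":0,"wx":0,"wy":0,"wz":-2},{"gripper":0.2,"dx":0.02,"dy":-0.067,"dz":-0.03,"wx":0,"wy":0,"wz":-2},{"gripper":0.2,"dx":0.02,"dy":-0.067,"dz":-0.06,"wx":0,"wy":0,"wz":-2},{"gripper":0.2,"dx":0.02,"dy":-0.067,"dz":-0.082,"wx":0,"wy":0,"wz":-2}]'
python3 -m inch '[{"gripper":0.68,"dx":0,"dy":0,"dz":-0.005,"wx":0,"wy":0,"wz":0},{"gripper":0.68,"dx":0,"dy":0,"dz":-0.005,"wx":0,"wy":0,"wz":0},{"gripper":0.68,"dx":0,"dy":0,"dz":-0.005,"wx":0,"wy":0,"wz":0},{"gripper":0.68,"dx":0,"dy":0,"dz":0.03,"wx":0,"wy":0,"wz":0},{"gripper":0.68,"dx":0,"dy":0,"dz":0.07,"wx":0,"wy":0,"wz":0}]'
```

```text
clock: 3.53
eef_pos: [462.2, -244.9, 108.7]
eef_rot: [-3.138, 0.006, 3.061]
wrist_force: [0.2, 0.7, -0.3]
finger_gap: 45.6
finger_force: 25.0
clock: 3.95
eef_pos: [479.0, -310.5, 20.4]
eef_rot: [3.141, -0.001, 3.022]
wrist_force: [-0.3, 0.2, -0.8]
finger_gap: 46.0
finger_force: 25.0
clock: 4.37
eef_pos: [477.5, -312.4, 90.9]
eef_rot: [-3.141, -0.005, 3.021]
wrist_force: [0.4, 0.4, 1.9]
finger_gap: 63.0
finger_force: 0.0
```

```bash
cat >> h.py <<'E'
def find(x,y,r=110,im=None,c=None):
    """wrist view: pale pine contours on z=22 near x,y"""
    if im is None: im,c=snap("wrist")
    v=top(im,c,x-r,x+r,y-r,y+r,22,1.0); h=cv2.cvtColor(v,cv2.COLOR_BGR2HSV)
    m=cv2.inRange(h,(10,40,150),(24,135,255)); m=cv2.morphologyEx(m,cv2.MORPH_CLOSE,np.ones((5,5))); m=cv2.morphologyEx(m,cv2.MORPH_OPEN,np.ones((7,7)))
    for q in cv2.findContours(m,cv2.RETR_EXTERNAL,cv2.CHAIN_APPROX_NONE)[0]:
        A=cv2.contourArea(q)
        if A<1200: continue
        p=np.c_[x+r-q[:,0,1],q[:,0,0]+y-r]*1.0; M=p.mean(0)
        d=cv2.fitLine(p.astype(np.float32),cv2.DIST_L2,0,.01,.01).ravel(); d=d[:2]*np.sign(d[0])
        t=(p-M)@d; n=(p-M)@[-d[1],d[0]]; cn=M+np.array([-d[1],d[0]])*(n.min()+n.max())/2
        print("area",A,"M",M.round(),"axis",np.degrees(np.arctan2(d[1],d[0])).round(1),"ends",(cn+d*t.min()).round(),(cn+d*t.max()).round(),"w",np.ptp(n).round())
E
python3 -m inch '[{"gripper":0.75,"dx":0,"dy":0.02,"dz":0.03,"wx":0,"wy":0,"wz":0},{"gripper":0.75,"dx":-0.01,"dy":0.055,"dz":0.05,"wx":0,"wy":0,"wz":0},{"gripper":0.75,"dx":-0.015,"dy":0.09,"dz":0.06,"wx":0,"wy":0,"wz":0},{"gripper":0.75,"dx":-0.02,"dy":0.13,"dz":0.06,"wx":0,"wy":0,"wz":0},{"gripper":0.75,"dx":-0.025,"dy":0.17,"dz":0.06,"wx":0,"wy":0,"wz":-2}]' |grep eef
python3 -m inch '[{"gripper":0.75,"dx":0,"dy":0.03,"dz":0.01,"wx":0,"wy":0,"wz":0},{"gripper":0.75,"dx":0,"dy":0.061,"dz":0.02,"wx":0,"wy":0,"wz":0},{"gripper":0.75,"dx":0,"dy":0.061,"dz":0.02,"wx":0,"wy":0,"wz":0},{"gripper":0.75,"dx":0,"dy":0.061,"dz":0.02,"wx":0,"wy":0,"wz":0},{"gripper":0.75,"dx":0,"dy":0.061,"dz":0.02,"wx":0,"wy":0,"wz":0}]' |grep eef
python3 -c '
from h import *
find(455,-80)'
```

```text
eef_pos: [454.5, -139.1, 154.3]
eef_rot: [-3.141, 0.003, 2.988]
eef_pos: [454.8, -79.8, 172.9]
eef_rot: [-3.141, 0.001, 2.989]
area 5580.0 M [464. -85.] axis -10.0 ends [395. -73.] [542. -99.] w 48.0
```

```bash
python3 -m inch '[{"gripper":0.75,"dx":0,"dy":-0.003,"dz":-0.04,"wx":0,"wy":0,"wz":0},{"gripper":0.75,"dx":0,"dy":-0.003,"dz":-0.08,"wx":0,"wy":0,"wz":0},{"gripper":0.75,"dx":0,"dy":-0.003,"dz":-0.12,"wx":0,"wy":0,"wz":0},{"gripper":0.75,"dx":0,"dy":-0.003,"dz":-0.15,"wx":0,"wy":0,"wz":0},{"gripper":0.75,"dx":0,"dy":-0.003,"dz":-0.169,"wx":0,"wy":0,"wz":0}]' |grep eef
python3 -m inch '[{"gripper":0.75,"dx":0,"dy":0,"dz":0,"wx":0,"wy":0,"wz":0},{"gripper":0.2,"dx":0,"dy":0,"dz":0,"wx":0,"wy":0,"wz":0},{"gripper":0.2,"dx":0,"dy":0,"dz":0,"wx":0,"wy":0,"wz":0},{"gripper":0.2,"dx":0,"dy":0,"dz":0,"wx":0,"wy":0,"wz":0},{"gripper":0.2,"dx":0,"dy":0,"dz":0,"wx":0,"wy":0,"wz":0}]' 25
python3 -m inch '[{"gripper":0.2,"dx":0,"dy":0,"dz":0.03,"wx":0,"wy":0,"wz":0},{"gripper":0.2,"dx":0,"dy":0,"dz":0.065,"wx":0,"wy":0,"wz":0},{"gripper":0.2,"dx":0,"dy":-0.01,"dz":0.1,"wx":0,"wy":0,"wz":0},{"gripper":0.2,"dx":0,"dy":-0.04,"dz":0.12,"wx":0,"wy":0,"wz":0},{"gripper":0.2,"dx":0.0,"dy":-0.08,"dz":0.12,"wx":0,"wy":0,"wz":0}]'
```

```text
eef_pos: [453.0, -83.2, 0.1]
eef_rot: [3.141, -0.004, 2.987]
clock: 6.08
eef_pos: [454.8, -82.9, 3.6]
eef_rot: [-3.142, 0.0, 2.988]
wrist_force: [0.6, 0.8, -0.6]
finger_gap: 47.3
finger_force: 0.1
clock: 6.5
eef_pos: [456.5, -162.9, 128.3]
eef_rot: [-3.14, 0.007, 2.991]
wrist_force: [0.5, 0.6, -0.6]
finger_gap: 45.8
finger_force: 25.0
```

```bash
python3 -m inch '[{"gripper":0.2,"dx":0,"dy":-0.04,"dz":0,"wx":0,"wy":0,"wz":0},{"gripper":0.2,"dx":0,"dy":-0.08,"dz":0,"wx":0,"wy":0,"wz":0},{"gripper":0.2,"dx":0,"dy":-0.12,"dz":0,"wx":0,"wy":0,"wz":0},{"gripper":0.2,"dx":0,"dy":-0.16,"dz":0,"wx":0,"wy":0,"wz":0},{"gripper":0.2,"dx":0.005,"dy":-0.2,"dz":0,"wx":0,"wy":0,"wz":0}]' |grep -E "eef|gap"
python3 -m inch '[{"gripper":0.2,"dx":0,"dy":-0.035,"dz":0,"wx":0,"wy":0,"wz":1},{"gripper":0.2,"dx":0.005,"dy":-0.071,"dz":-0.01,"wx":0,"wy":0,"wz":2},{"gripper":0.2,"dx":0.005,"dy":-0.071,"dz":-0.04,"wx":0,"wy":0,"wz":2},{"gripper":0.2,"dx":0.005,"dy":-0.071,"dz":-0.08,"wx":0,"wy":0,"wz":2},{"gripper":0.2,"dx":0.005,"dy":-0.071,"dz":-0.105,"wx":0,"wy":0,"wz":2}]'
python3 -m inch '[{"gripper":0.68,"dx":0,"dy":0,"dz":-0.005,"wx":0,"wy":0,"wz":0},{"gripper":0.68,"dx":0,"dy":0,"dz":-0.005,"wx":0,"wy":0,"wz":0},{"gripper":0.68,"dx":0,"dy":0,"dz":-0.005,"wx":0,"wy":0,"wz":0},{"gripper":0.68,"dx":0,"dy":0,"dz":0.03,"wx":0,"wy":0,"wz":0},{"gripper":0.68,"dx":0,"dy":0,"dz":0.07,"wx":0,"wy":0,"wz":0}]'
```

```text
eef_pos: [458.8, -364.6, 123.6]
eef_rot: [-3.142, -0.0, 2.988]
finger_gap: 45.6
clock: 7.33
eef_pos: [463.4, -433.1, 14.9]
eef_rot: [3.14, -0.002, 3.022]
wrist_force: [0.1, 0.9, -1.4]
finger_gap: 45.8
finger_force: 25.0
clock: 7.75
eef_pos: [464.3, -432.9, 89.6]
eef_rot: [3.14, -0.001, 3.023]
wrist_force: [0.2, -0.5, 0.6]
finger_gap: 64.0
finger_force: 0.0
```

```bash
python3 -m inch '[{"gripper":0.6,"dx":0,"dy":0.02,"dz":0.035,"wx":0,"wy":0,"wz":0},{"gripper":0.6,"dx":0.01,"dy":0.055,"dz":0.05,"wx":0,"wy":0,"wz":0},{"gripper":0.6,"dx":0.02,"dy":0.09,"dz":0.06,"wx":0,"wy":0,"wz":0},{"gripper":0.6,"dx":0.03,"dy":0.13,"dz":0.06,"wx":0,"wy":0,"wz":0},{"gripper":0.6,"dx":0.04,"dy":0.17,"dz":0.06,"wx":0,"wy":0,"wz":4}]' |grep eef
python3 -m inch '[{"gripper":0.6,"dx":0.012,"dy":0.038,"dz":0,"wx":0,"wy":0,"wz":1},{"gripper":0.6,"dx":0.024,"dy":0.076,"dz":0,"wx":0,"wy":0,"wz":2},{"gripper":0.6,"dx":0.036,"dy":0.114,"dz":0,"wx":0,"wy":0,"wz":3},{"gripper":0.6,"dx":0.048,"dy":0.152,"dz":0,"wx":0,"wy":0,"wz":4},{"gripper":0.6,"dx":0.06,"dy":0.19,"dz":0,"wx":0,"wy":0,"wz":5}]' |grep eef
python3 -m inch '[{"gripper":0.6,"dx":0.012,"dy":0.038,"dz":0,"wx":0,"wy":0,"wz":2},{"gripper":0.6,"dx":0.024,"dy":0.076,"dz":0,"wx":0,"wy":0,"wz":4},{"gripper":0.6,"dx":0.036,"dy":0.114,"dz":0,"wx":0,"wy":0,"wz":6},{"gripper":0.6,"dx":0.048,"dy":0.152,"dz":0,"wx":0,"wy":0,"wz":8},{"gripper":0.6,"dx":0.075,"dy":0.189,"dz":0,"wx":0,"wy":0,"wz":10}]' |grep eef
python3 -c '
from h import *
find(620,120,130)'
```

```text
eef_pos: [505.7, -262.3, 152.2]
eef_rot: [-3.139, 0.005, 3.091]
eef_pos: [565.7, -71.5, 151.5]
eef_rot: [-3.141, 0.004, -3.102]
eef_pos: [637.4, 115.1, 152.1]
eef_rot: [-3.141, 0.004, -2.925]
area 3739.0 M [639. 120.] axis 11.4 ends [552. 105.] [718. 139.] w 29.0
area 6418.0 M [647.  25.] axis -9.3 ends [569.  38.] [736.  11.] w 49.0
```

```bash
python3 -m inch '[{"gripper":0.6,"dx":0,"dy":0.006,"dz":-0.04,"wx":0,"wy":0,"wz":0},{"gripper":0.6,"dx":0,"dy":0.006,"dz":-0.08,"wx":0,"wy":0,"wz":0},{"gripper":0.6,"dx":0,"dy":0.006,"dz":-0.115,"wx":0,"wy":0,"wz":0},{"gripper":0.6,"dx":0,"dy":0.006,"dz":-0.14,"wx":0,"wy":0,"wz":0},{"gripper":0.6,"dx":0,"dy":0.006,"dz":-0.146,"wx":0,"wy":0,"wz":0}]' |grep eef
python3 -m inch '[{"gripper":0.1,"dx":0,"dy":0,"dz":0,"wx":0,"wy":0,"wz":0},{"gripper":0.1,"dx":0,"dy":0,"dz":0,"wx":0,"wy":0,"wz":0},{"gripper":0.1,"dx":0,"dy":0,"dz":0,"wx":0,"wy":0,"wz":0},{"gripper":0.1,"dx":0,"dy":0,"dz":0,"wx":0,"wy":0,"wz":0},{"gripper":0.1,"dx":0,"dy":0,"dz":0,"wx":0,"wy":0,"wz":0}]' 25
python3 -m inch '[{"gripper":0.1,"dx":0,"dy":0,"dz":0.03,"wx":0,"wy":0,"wz":0},{"gripper":0.1,"dx":0,"dy":0,"dz":0.065,"wx":0,"wy":0,"wz":0},{"gripper":0.1,"dx":0,"dy":-0.01,"dz":0.1,"wx":0,"wy":0,"wz":0},{"gripper":0.1,"dx":-0.01,"dy":-0.04,"dz":0.12,"wx":0,"wy":0,"wz":-2},{"gripper":0.1,"dx":-0.02,"dy":-0.08,"dz":0.12,"wx":0,"wy":0,"wz":-4}]'
```

```text
eef_pos: [636.1, 118.2, 0.4]
eef_rot: [3.141, -0.003, -2.928]
clock: 9.88
eef_pos: [638.1, 118.4, 4.1]
eef_rot: [-3.141, 0.002, -2.928]
wrist_force: [-0.0, 0.6, 17.5]
finger_gap: 26.7
finger_force: 25.5
clock: 10.3
eef_pos: [619.1, 39.2, 128.3]
eef_rot: [-3.141, 0.008, -2.996]
wrist_force: [1.5, -0.8, 0.6]
finger_gap: 27.0
finger_force: 25.0
```

```bash
python3 -m inch '[{"gripper":0.1,"dx":-0.013,"dy":-0.037,"dz":0,"wx":0,"wy":0,"wz":-2},{"gripper":0.1,"dx":-0.026,"dy":-0.074,"dz":0,"wx":0,"wy":0,"wz":-4},{"gripper":0.1,"dx":-0.039,"dy":-0.111,"dz":0,"wx":0,"wy":0,"wz":-6},{"gripper":0.1,"dx":-0.052,"dy":-0.148,"dz":0,"wx":0,"wy":0,"wz":-8},{"gripper":0.1,"dx":-0.065,"dy":-0.185,"dz":0,"wx":0,"wy":0,"wz":-10}]' |grep -E "eef|gap"
python3 -m inch '[{"gripper":0.1,"dx":-0.013,"dy":-0.037,"dz":0,"wx":0,"wy":0,"wz":-1},{"gripper":0.1,"dx":-0.026,"dy":-0.074,"dz":0,"wx":0,"wy":0,"wz":-2},{"gripper":0.1,"dx":-0.039,"dy":-0.111,"dz":0,"wx":0,"wy":0,"wz":-3},{"gripper":0.1,"dx":-0.052,"dy":-0.148,"dz":0,"wx":0,"wy":0,"wz":-4},{"gripper":0.1,"dx":-0.065,"dy":-0.185,"dz":0,"wx":0,"wy":0,"wz":-4}]' |grep -E "eef|gap"
python3 -m inch '[{"gripper":0.1,"dx":-0.014,"dy":-0.036,"dz":0,"wx":0,"wy":0,"wz":0},{"gripper":0.1,"dx":-0.015,"dy":-0.04,"dz":-0.03,"wx":0,"wy":0,"wz":0},{"gripper":0.1,"dx":-0.015,"dy":-0.04,"dz":-0.06,"wx":0,"wy":0,"wz":0},{"gripper":0.1,"dx":-0.015,"dy":-0.04,"dz":-0.09,"wx":0,"wy":0,"wz":0},{"gripper":0.1,"dx":-0.015,"dy":-0.04,"dz":-0.1,"wx":0,"wy":0,"wz":0}]' |grep -E "eef|gap"
python3 -m inch '[{"gripper":0.45,"dx":0,"dy":0,"dz":-0.005,"wx":0,"wy":0,"wz":0},{"gripper":0.45,"dx":0,"dy":0,"dz":-0.005,"wx":0,"wy":0,"wz":0},{"gripper":0.45,"dx":0,"dy":0,"dz":-0.005,"wx":0,"wy":0,"wz":0},{"gripper":0.45,"dx":0,"dy":0,"dz":0.03,"wx":0,"wy":0,"wz":0},{"gripper":0.45,"dx":0,"dy":0,"dz":0.07,"wx":0,"wy":0,"wz":0}]'
```

```text
eef_pos: [551.5, -148.4, 123.3]
eef_rot: [-3.141, 0.001, 3.109]
finger_gap: 26.9
eef_pos: [486.4, -333.6, 123.3]
eef_rot: [-3.141, 0.001, 3.04]
finger_gap: 26.7
eef_pos: [470.7, -370.8, 19.0]
eef_rot: [3.139, -0.004, 3.04]
finger_gap: 26.8
clock: 11.97
eef_pos: [471.8, -371.1, 93.1]
eef_rot: [3.14, -0.002, 3.041]
wrist_force: [1.3, -0.8, 1.1]
finger_gap: 42.2
finger_force: 0.0
```

```bash
python3 -m inch '[{"gripper":0.75,"dx":0.01,"dy":0.02,"dz":0.035,"wx":0,"wy":0,"wz":0},{"gripper":0.75,"dx":0.02,"dy":0.055,"dz":0.05,"wx":0,"wy":0,"wz":0},{"gripper":0.75,"dx":0.035,"dy":0.09,"dz":0.06,"wx":0,"wy":0,"wz":0},{"gripper":0.75,"dx":0.05,"dy":0.125,"dz":0.06,"wx":0,"wy":0,"wz":0},{"gripper":0.75,"dx":0.065,"dy":0.163,"dz":0.06,"wx":0,"wy":0,"wz":-3}]' |grep eef
python3 -m inch '[{"gripper":0.75,"dx":0.013,"dy":0.037,"dz":0,"wx":0,"wy":0,"wz":0},{"gripper":0.75,"dx":0.026,"dy":0.074,"dz":0,"wx":0,"wy":0,"wz":0},{"gripper":0.75,"dx":0.039,"dy":0.111,"dz":0,"wx":0,"wy":0,"wz":0},{"gripper":0.75,"dx":0.052,"dy":0.148,"dz":0,"wx":0,"wy":0,"wz":0},{"gripper":0.75,"dx":0.065,"dy":0.185,"dz":0,"wx":0,"wy":0,"wz":0}]' |grep eef
python3 -m inch '[{"gripper":0.75,"dx":0.01,"dy":0.025,"dz":0,"wx":0,"wy":0,"wz":0},{"gripper":0.75,"dx":0.02,"dy":0.052,"dz":0,"wx":0,"wy":0,"wz":0},{"gripper":0.75,"dx":0.02,"dy":0.052,"dz":0,"wx":0,"wy":0,"wz":0},{"gripper":0.75,"dx":0.02,"dy":0.052,"dz":0,"wx":0,"wy":0,"wz":0},{"gripper":0.75,"dx":0.02,"dy":0.052,"dz":0,"wx":0,"wy":0,"wz":0}]' |grep eef
python3 -c '
from h import *
find(640,0,130)
snap("scene","s2.png")'
```

```text
eef_pos: [538.5, -207.6, 155.7]
eef_rot: [-3.14, 0.005, 2.989]
eef_pos: [603.2, -21.7, 154.9]
eef_rot: [3.141, 0.003, 2.989]
eef_pos: [622.4, 27.9, 153.8]
eef_rot: [3.142, 0.002, 2.989]
area 4597.0 M [624. -92.] axis 3.9 ends [569. -92.] [688. -84.] w 59.0
area 6194.5 M [648.  24.] axis -8.8 ends [569.  36.] [736.  11.] w 47.0
```

View pics/s2.png

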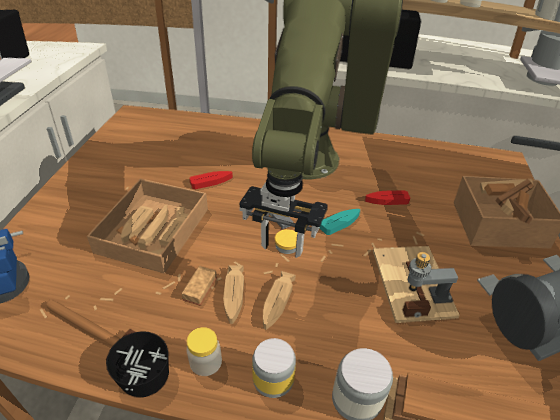

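The scene shows all three spoiled blanks in the tray at about (150,222), with the two sound blanks still at (234,293) and (278,300). Now the sound blank, gripped high so that the fingers clear the fence.

```bash
python3 -m inch '[{"gripper":0.75,"dx":0,"dy":0,"dz":-0.04,"wx":0,"wy":0,"wz":0},{"gripper":0.75,"dx":0,"dy":0,"dz":-0.08,"wx":0,"wy":0,"wz":0},{"gripper":0.75,"dx":0,"dy":0,"dz":-0.115,"wx":0,"wy":0,"wz":0},{"gripper":0.75,"dx":0,"dy":0,"dz":-0.138,"wx":0,"wy":0,"wz":0},{"gripper":0.75,"dx":0,"dy":0,"dz":-0.142,"wx":0,"wy":0,"wz":0}]' |grep eef
python3 -m inch '[{"gripper":0.2,"dx":0,"dy":0,"dz":0,"wx":0,"wy":0,"wz":0},{"gripper":0.2,"dx":0,"dy":0,"dz":0,"wx":0,"wy":0,"wz":0},{"gripper":0.2,"dx":0,"dy":0,"dz":0,"wx":0,"wy":0,"wz":0},{"gripper":0.2,"dx":0,"dy":0,"dz":0,"wx":0,"wy":0,"wz":0},{"gripper":0.2,"dx":0,"dy":0,"dz":0,"wx":0,"wy":0,"wz":0}]' 40
python3 -m inch '[{"gripper":0.2,"dx":0,"dy":0,"dz":0.03,"wx":0,"wy":0,"wz":0},{"gripper":0.2,"dx":0,"dy":0,"dz":0.065,"wx":0,"wy":0,"wz":0},{"gripper":0.2,"dx":0,"dy":0,"dz":0.1,"wx":0,"wy":0,"wz":0},{"gripper":0.2,"dx":-0.03,"dy":0,"dz":0.11,"wx":0,"wy":0,"wz":0},{"gripper":0.2,"dx":-0.06,"dy":0,"dz":0.11,"wx":0,"wy":0,"wz":0}]'
```

```text
eef_pos: [620.0, 27.2, 6.4]
eef_rot: [-3.141, -0.006, 2.987]
clock: 14.15
eef_pos: [623.2, 28.2, 12.4]
eef_rot: [3.141, 0.003, 2.988]
wrist_force: [-1.6, 0.1, 8.0]
finger_gap: 45.5
finger_force: 39.9
clock: 14.57
eef_pos: [563.5, 28.2, 124.3]
eef_rot: [3.141, 0.007, 2.988]
wrist_force: [0.7, 0.6, -0.5]
finger_gap: 45.7
finger_force: 39.9
```

```bash
python3 -m inch '[{"gripper":0.2,"dx":0,"dy":0,"dz":0.035,"wx":0,"wy":0,"wz":2},{"gripper":0.2,"dx":0,"dy":0.01,"dz":0.07,"wx":0,"wy":0,"wz":5},{"gripper":0.2,"dx":0,"dy":0.02,"dz":0.105,"wx":0,"wy":0,"wz":8},{"gripper":0.2,"dx":0,"dy":0.04,"dz":0.14,"wx":0,"wy":0,"wz":11},{"gripper":0.2,"dx":0.01,"dy":0.06,"dz":0.17,"wx":0,"wy":0,"wz":14}]' |grep -E "eef|gap"
python3 -m inch '[{"gripper":0.2,"dx":0.01,"dy":0.035,"dz":0,"wx":0,"wy":0,"wz":3},{"gripper":0.2,"dx":0.02,"dy":0.07,"dz":0,"wx":0,"wy":0,"wz":6},{"gripper":0.2,"dx":0.03,"dy":0.105,"dz":0,"wx":0,"wy":0,"wz":9},{"gripper":0.2,"dx":0.04,"dy":0.14,"dz":0,"wx":0,"wy":0,"wz":9},{"gripper":0.2,"dx":0.05,"dy":0.175,"dz":0,"wx":0,"wy":0,"wz":9}]' |grep -E "eef|gap"
python3 -m inch '[{"gripper":0.2,"dx":0.01,"dy":0.03,"dz":0,"wx":0,"wy":0,"wz":0},{"gripper":0.2,"dx":0.015,"dy":0.06,"dz":0,"wx":0,"wy":0,"wz":0},{"gripper":0.2,"dx":0.015,"dy":0.077,"dz":0,"wx":0,"wy":0,"wz":0},{"gripper":0.2,"dx":0.015,"dy":0.077,"dz":0,"wx":0,"wy":0,"wz":0},{"gripper":0.2,"dx":0.015,"dy":0.077,"dz":0,"wx":0,"wy":0,"wz":0}]' |grep -E "eef|gap"
python3 - <<'E'
from h import *
import pickle; pickle.dump(snap("wrist","w3.png"),open("w3.pkl","wb"))
E
```

```text
eef_pos: [571.4, 88.7, 294.5]
eef_rot: [-3.142, 0.003, -3.049]
finger_gap: 45.5
eef_pos: [622.3, 265.0, 291.4]
eef_rot: [3.142, 0.001, -2.893]
finger_gap: 45.9
eef_pos: [637.0, 340.7, 290.5]
eef_rot: [-3.141, -0.0, -2.892]
finger_gap: 45.5
```

View pics/w3.png

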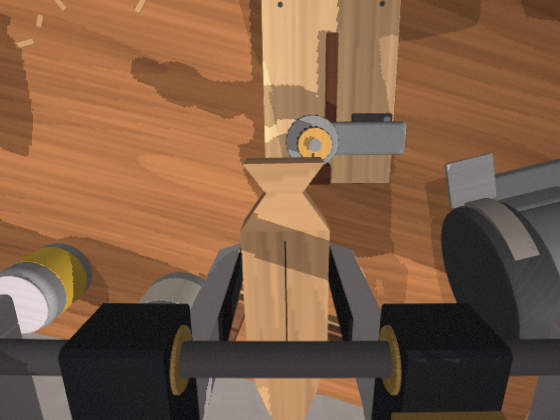

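The jig as seen from above: knob top at (315,145), the fence's rear end at (326..338,33) with its left edge at u≈326, and the board's front-right corner at (391,183).

```bash
python3 - <<'E'
from h import *
import pickle; im,c=pickle.load(open("w3.pkl","rb"))
g=im.astype(int)
for v in(45,60,75,90,105): # fence left edge, board left/right edges, subpixel by gradient
    row=cv2.GaussianBlur(im,(3,3),0)[v].astype(int).sum(1); d=np.diff(row)
    print(v,"fence",318+d[318:334].argmin(),"right of fence",330+d[330:346].argmax(),"Bright",385+d[385:408].argmin(),"Bleft",255+d[255:272].argmax())
yaw=np.radians(14.3); R=np.array([[np.cos(yaw),-np.sin(yaw)],[np.sin(yaw),np.cos(yaw)]])
def loc(uv,z,o=(534,338.7)): 
    p=ray(c,uv,z)[:,:2]; return ((p-np.array(o))@R).round(1).tolist(), p.round(1).tolist()
print("knob top",loc([(315,145)],162)); print("fence rear corner",loc([(326,33),(338,33)],20))
print("fence face",loc([(326,45),(325.5,75),(325,105)],20))
print("corner fr",loc([(391,183)],12)); print("Redge",loc([(400,10),(396,100)],12),"Ledge",loc([(263,10),(263,95)],12))
E
```

```text
45 fence 325 right of fence 338 Bright 398 Bleft 261
60 fence 325 right of fence 337 Bright 396 Bleft 262
75 fence 324 right of fence 336 Bright 395 Bleft 262
90 fence 324 right of fence 336 Bright 394 Bleft 263
105 fence 324 right of fence 336 Bright 393 Bleft 263
knob top ([[49.4, 0.4]], [[581.8, 351.3]])
fence rear corner ([[-67.9, 22.4], [-68.0, 36.6]], [[462.7, 343.7], [459.1, 357.3]])
fence face ([[-54.8, 22.8], [-21.1, 23.2], [13.8, 23.6]], [[475.3, 347.3], [507.8, 356.0], [541.5, 365.0]])
corner fr ([[113.3, 115.7]], [[615.2, 478.8]])
Redge ([[-95.2, 110.2], [7.3, 113.5]], [[414.6, 422.0], [513.0, 450.5]]) Ledge ([[-94.4, -51.8], [1.7, -53.2]], [[455.3, 265.2], [548.8, 287.6]])
```

```bash
python3 -m inch '[{"gripper":0.2,"dx":-0.035,"dy":-0.005,"dz":0,"wx":0,"wy":0,"wz":0},{"gripper":0.2,"dx":-0.075,"dy":-0.011,"dz":0,"wx":0,"wy":0,"wz":0},{"gripper":0.2,"dx":-0.115,"dy":-0.017,"dz":0,"wx":0,"wy":0,"wz":0},{"gripper":0.2,"dx":-0.155,"dy":-0.023,"dz":0,"wx":0,"wy":0,"wz":0.4},{"gripper":0.2,"dx":-0.195,"dy":-0.03,"dz":0,"wx":0,"wy":0,"wz":0.4}]' |grep -E "eef|gap"
python3 -m inch '[{"gripper":0.2,"dx":-0.014,"dy":-0.002,"dz":-0.02,"wx":0,"wy":0,"wz":0},{"gripper":0.2,"dx":-0.014,"dy":-0.002,"dz":-0.06,"wx":0,"wy":0,"wz":0},{"gripper":0.2,"dx":-0.014,"dy":-0.002,"dz":-0.1,"wx":0,"wy":0,"wz":0},{"gripper":0.2,"dx":-0.014,"dy":-0.002,"dz":-0.14,"wx":0,"wy":0,"wz":0},{"gripper":0.2,"dx":-0.014,"dy":-0.002,"dz":-0.18,"wx":0,"wy":0,"wz":0}]' |grep -E "eef|gap"
python3 -m inch '[{"gripper":0.2,"dx":0,"dy":0,"dz":-0.03,"wx":0,"wy":0,"wz":0},{"gripper":0.2,"dx":0,"dy":0,"dz":-0.06,"wx":0,"wy":0,"wz":0},{"gripper":0.2,"dx":0,"dy":0,"dz":-0.07,"wx":0,"wy":0,"wz":0},{"gripper":0.2,"dx":0,"dy":0,"dz":-0.07,"wx":0,"wy":0,"wz":0},{"gripper":0.2,"dx":0,"dy":0,"dz":-0.07,"wx":0,"wy":0,"wz":0}]'
```

```text
eef_pos: [440.3, 308.3, 290.8]
eef_rot: [3.141, 0.001, -2.888]
finger_gap: 45.5
eef_pos: [428.3, 307.0, 110.0]
eef_rot: [3.141, 0.002, -2.888]
finger_gap: 45.7
clock: 17.12
eef_pos: [429.0, 308.0, 41.9]
eef_rot: [3.141, 0.001, -2.887]
wrist_force: [0.4, 1.0, -1.2]
finger_gap: 45.8
finger_force: 39.9
```

```bash
python3 -m inch '[{"gripper":0.2,"dx":0,"dy":0,"dz":-0.01,"wx":0,"wy":0,"wz":0},{"gripper":0.2,"dx":0,"dy":0,"dz":-0.015,"wx":0,"wy":0,"wz":0},{"gripper":0.2,"dx":0,"dy":0,"dz":-0.015,"wx":0,"wy":0,"wz":0},{"gripper":0.2,"dx":0.0097,"dy":0.0025,"dz":-0.015,"wx":0,"wy":0,"wz":0},{"gripper":0.2,"dx":0.0193,"dy":0.0051,"dz":-0.015,"wx":0,"wy":0,"wz":0}]' |grep -E "eef|force"
python3 -m inch '[{"gripper":0.2,"dx":0.0097,"dy":0.0025,"dz":0,"wx":0,"wy":0,"wz":0},{"gripper":0.2,"dx":0.0193,"dy":0.0051,"dz":0,"wx":0,"wy":0,"wz":0},{"gripper":0.2,"dx":0.029,"dy":0.0076,"dz":0,"wx":0,"wy":0,"wz":0},{"gripper":0.2,"dx":0.0387,"dy":0.0102,"dz":0,"wx":0,"wy":0,"wz":0},{"gripper":0.2,"dx":0.0484,"dy":0.0127,"dz":0,"wx":0,"wy":0,"wz":0}]'
```

```text
eef_pos: [447.9, 313.5, 26.0]
eef_rot: [3.141, 0.001, -2.886]
wrist_force: [0.7, -0.7, -2.0]
finger_force: 39.9
clock: 17.95
eef_pos: [496.6, 326.3, 26.0]
eef_rot: [3.141, 0.001, -2.886]
wrist_force: [-0.3, 0.4, -0.7]
finger_gap: 45.6
finger_force: 39.9
```

```bash
python3 -m inch '[{"gripper":0.2,"dx":0.0019,"dy":0.0005,"dz":0,"wx":0,"wy":0,"wz":0},{"gripper":0.2,"dx":0.0039,"dy":0.001,"dz":0,"wx":0,"wy":0,"wz":0},{"gripper":0.2,"dx":0.0058,"dy":0.0015,"dz":0,"wx":0,"wy":0,"wz":0},{"gripper":0.2,"dx":0.0068,"dy":0.0018,"dz":0,"wx":0,"wy":0,"wz":0},{"gripper":0.2,"dx":0.0077,"dy":0.002,"dz":0,"wx":0,"wy":0,"wz":0}]' |grep -E "eef|force"
python3 -m inch '[{"gripper":0.2,"dx":0.0005,"dy":0.0001,"dz":0,"wx":0,"wy":0,"wz":0},{"gripper":0.2,"dx":0.001,"dy":0.0003,"dz":0,"wx":0,"wy":0,"wz":0},{"gripper":0.2,"dx":0.0015,"dy":0.0004,"dz":0,"wx":0,"wy":0,"wz":0},{"gripper":0.2,"dx":0.0019,"dy":0.0005,"dz":0,"wx":0,"wy":0,"wz":0},{"gripper":0.2,"dx":0.0019,"dy":0.0005,"dz":0,"wx":0,"wy":0,"wz":0}]' |grep -E "eef|force"
```

```text
eef_pos: [503.5, 328.1, 25.6]
eef_rot: [3.142, -0.0, -2.886]
wrist_force: [-0.1, -0.0, -1.5]
finger_force: 39.9
eef_pos: [505.5, 328.5, 25.4]
eef_rot: [-3.142, -0.0, -2.886]
wrist_force: [1.1, 0.3, -1.1]
finger_force: 39.9
```

```bash
python3 -m inch '[{"gripper":0.2,"dx":0.0005,"dy":0.0001,"dz":0,"wx":0,"wy":0,"wz":0},{"gripper":0.2,"dx":0.001,"dy":0.0003,"dz":0,"wx":0,"wy":0,"wz":0},{"gripper":0.2,"dx":0.0015,"dy":0.0004,"dz":0,"wx":0,"wy":0,"wz":0},{"gripper":0.2,"dx":0.0019,"dy":0.0005,"dz":0,"wx":0,"wy":0,"wz":0},{"gripper":0.2,"dx":0.0019,"dy":0.0005,"dz":0,"wx":0,"wy":0,"wz":0}]' |grep -E "eef|force"
python3 -m inch '[{"gripper":0.2,"dx":0.0005,"dy":0.0001,"dz":0,"wx":0,"wy":0,"wz":0},{"gripper":0.2,"dx":0.001,"dy":0.0003,"dz":0,"wx":0,"wy":0,"wz":0},{"gripper":0.2,"dx":0.001,"dy":0.0003,"dz":0,"wx":0,"wy":0,"wz":0},{"gripper":0.2,"dx":0.001,"dy":0.0003,"dz":0,"wx":0,"wy":0,"wz":0},{"gripper":0.2,"dx":0.001,"dy":0.0003,"dz":0,"wx":0,"wy":0,"wz":0}]' |grep -E "eef|force"
```

```text
eef_pos: [505.7, 328.5, 24.6]
eef_rot: [-3.141, -0.005, -2.886]
wrist_force: [-10.7, -1.9, 1.2]
finger_force: 39.9
eef_pos: [505.7, 328.5, 24.4]
eef_rot: [-3.14, -0.007, -2.886]
wrist_force: [-17.4, -5.0, 5.8]
finger_force: 39.9
```

```bash
python3 -m inch '[{"gripper":0.2,"dx":-0.0022,"dy":-0.0006,"dz":0,"wx":0,"wy":0,"wz":0},{"gripper":0.2,"dx":-0.0023,"dy":0,"dz":0,"wx":0,"wy":0,"wz":0},{"gripper":0.2,"dx":-0.0024,"dy":0.0005,"dz":0,"wx":0,"wy":0,"wz":0},{"gripper":0.2,"dx":-0.0025,"dy":0.0009,"dz":0,"wx":0,"wy":0,"wz":0},{"gripper":0.2,"dx":-0.0025,"dy":0.0009,"dz":0,"wx":0,"wy":0,"wz":0}]' |grep -E "eef|force"
python3 -m inch '[{"gripper":0.2,"dx":-0.0001,"dy":0.0005,"dz":0,"wx":0,"wy":0,"wz":0},{"gripper":0.2,"dx":-0.0002,"dy":0.0008,"dz":0,"wx":0,"wy":0,"wz":0},{"gripper":0.2,"dx":-0.0003,"dy":0.001,"dz":0,"wx":0,"wy":0,"wz":0},{"gripper":0.2,"dx":-0.0003,"dy":0.001,"dz":0,"wx":0,"wy":0,"wz":0},{"gripper":0.2,"dx":-0.0003,"dy":0.001,"dz":0,"wx":0,"wy":0,"wz":0}]' |grep -E "eef|force"
python3 -m inch '[{"gripper":0.2,"dx":-0.0001,"dy":0.0005,"dz":0,"wx":0,"wy":0,"wz":0},{"gripper":0.2,"dx":-0.0002,"dy":0.0008,"dz":0,"wx":0,"wy":0,"wz":0},{"gripper":0.2,"dx":-0.0003,"dy":0.001,"dz":0,"wx":0,"wy":0,"wz":0},{"gripper":0.2,"dx":-0.0003,"dy":0.001,"dz":0,"wx":0,"wy":0,"wz":0},{"gripper":0.2,"dx":-0.0003,"dy":0.001,"dz":0,"wx":0,"wy":0,"wz":0}]' |grep -E "eef|force"
```

```text
eef_pos: [505.4, 329.7, 24.9]
eef_rot: [-3.141, -0.002, -2.887]
wrist_force: [-5.6, -4.3, -0.0]
finger_force: 39.9
eef_pos: [505.1, 330.6, 24.9]
eef_rot: [-3.141, -0.002, -2.887]
wrist_force: [-4.1, -3.7, -1.3]
finger_force: 39.9
eef_pos: [504.8, 331.6, 25.0]
eef_rot: [-3.141, -0.002, -2.887]
wrist_force: [-4.8, -4.3, -0.2]
finger_force: 39.9
```

```bash
python3 -m inch '[{"gripper":0.2,"dx":-0.0001,"dy":0.0005,"dz":0,"wx":0,"wy":0,"wz":0},{"gripper":0.2,"dx":-0.0002,"dy":0.0008,"dz":0,"wx":0,"wy":0,"wz":0},{"gripper":0.2,"dx":-0.0003,"dy":0.001,"dz":0,"wx":0,"wy":0,"wz":0},{"gripper":0.2,"dx":-0.0003,"dy":0.001,"dz":0,"wx":0,"wy":0,"wz":0},{"gripper":0.2,"dx":-0.0003,"dy":0.001,"dz":0,"wx":0,"wy":0,"wz":0}]' |grep -E "eef|force"
python3 -m inch '[{"gripper":0.2,"dx":-0.0001,"dy":0.0005,"dz":0,"wx":0,"wy":0,"wz":0},{"gripper":0.2,"dx":-0.0002,"dy":0.0008,"dz":0,"wx":0,"wy":0,"wz":0},{"gripper":0.2,"dx":-0.0003,"dy":0.001,"dz":0,"wx":0,"wy":0,"wz":0},{"gripper":0.2,"dx":-0.0003,"dy":0.001,"dz":0,"wx":0,"wy":0,"wz":0},{"gripper":0.2,"dx":-0.0003,"dy":0.001,"dz":0,"wx":0,"wy":0,"wz":0}]' |grep -E "eef|force"
```

```text
eef_pos: [504.5, 332.7, 25.0]
eef_rot: [-3.141, -0.002, -2.887]
wrist_force: [-5.5, -4.4, -0.8]
finger_force: 39.9
eef_pos: [504.3, 333.5, 25.0]
eef_rot: [-3.141, -0.002, -2.887]
wrist_force: [-5.3, -5.2, -0.3]
finger_force: 39.9
```

```bash
python3 - <<'E'
from h import *
b,c=snap("side"); a,ca=snap("scene")
A=cv2.resize(b[115:200,240:345],(525,425),interpolation=2); B=cv2.resize(a[235:330,365:475],(492,425),interpolation=2)
cv2.imwrite("pics/p1.png",cv2.resize(np.hstack([A,B]),(800,334)))
E
```

```text
(no output)
```

View pics/p1.png

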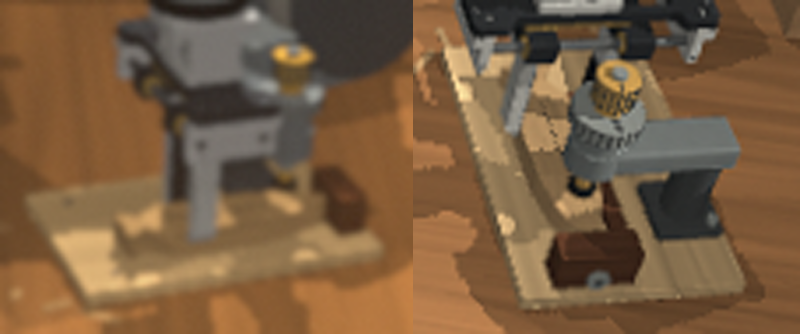

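```bash
python3 -m inch '[{"gripper":0.2,"dx":-0.0001,"dy":0.0005,"dz":0,"wx":0,"wy":0,"wz":0},{"gripper":0.2,"dx":-0.0002,"dy":0.0008,"dz":0,"wx":0,"wy":0,"wz":0},{"gripper":0.2,"dx":-0.0003,"dy":0.001,"dz":0,"wx":0,"wy":0,"wz":0},{"gripper":0.2,"dx":-0.0003,"dy":0.001,"dz":0,"wx":0,"wy":0,"wz":0},{"gripper":0.2,"dx":-0.0003,"dy":0.001,"dz":0,"wx":0,"wy":0,"wz":0}]' |grep -E "eef|force"
python3 -c '
from h import *
print(manip.read_state()["moment"])
x,c=snap("wrist"); cv2.imwrite("pics/w4.png",x[:300]); 
import pickle; pickle.dump((x,c),open("w4.pkl","wb"))'
```

```text
eef_pos: [504.3, 333.6, 25.0]
eef_rot: [-3.139, -0.003, -2.887]
wrist_force: [-3.9, -10.9, 1.1]
finger_force: 39.9
[-2.24828688  0.65337827 -0.41825294]
```

View pics/w4.png

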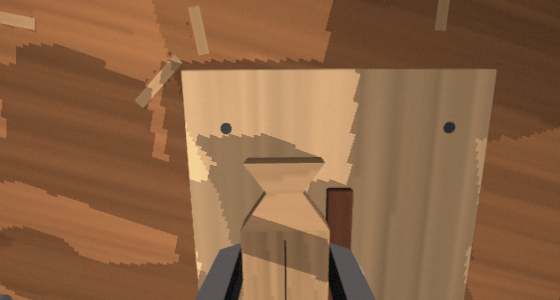

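The wrist view shows the flank touching the fence at (328,215), and the force agrees. Now I'll ease off, press the nose up to the stop again, set the blank down and let go.

```bash
python3 -m inch '[{"gripper":0.2,"dx":0.0002,"dy":-0.0009,"dz":0,"wx":0,"wy":0,"wz":0},{"gripper":0.2,"dx":0.0002,"dy":-0.0009,"dz":-0.001,"wx":0,"wy":0,"wz":0},{"gripper":0.2,"dx":0.0012,"dy":-0.0006,"dz":-0.001,"wx":0,"wy":0,"wz":0},{"gripper":0.2,"dx":0.0021,"dy":-0.0004,"dz":-0.001,"wx":0,"wy":0,"wz":0},{"gripper":0.2,"dx":0.0021,"dy":-0.0004,"dz":-0.001,"wx":0,"wy":0,"wz":0}]' |grep -E "eef|force"
python3 -m inch '[{"gripper":0.2,"dx":0.0005,"dy":0.0001,"dz":0,"wx":0,"wy":0,"wz":0},{"gripper":0.2,"dx":0.0005,"dy":0.0001,"dz":0,"wx":0,"wy":0,"wz":0},{"gripper":0.58,"dx":0.0005,"dy":0.0001,"dz":0,"wx":0,"wy":0,"wz":0},{"gripper":0.58,"dx":0.0005,"dy":0.0001,"dz":0,"wx":0,"wy":0,"wz":0},{"gripper":0.58,"dx":0.0005,"dy":0.0001,"dz":0,"wx":0,"wy":0,"wz":0}]'
python3 -m inch '[{"gripper":0.58,"dx":0,"dy":0,"dz":0.02,"wx":0,"wy":0,"wz":0},{"gripper":0.58,"dx":0,"dy":0,"dz":0.05,"wx":0,"wy":0,"wz":0},{"gripper":0.58,"dx":-0.02,"dy":-0.005,"dz":0.09,"wx":0,"wy":0,"wz":0},{"gripper":0.58,"dx":-0.03,"dy":-0.01,"dz":0.13,"wx":0,"wy":0,"wz":0},{"gripper":0.58,"dx":-0.03,"dy":-0.01,"dz":0.17,"wx":0,"wy":0,"wz":0}]' |grep -E "eef|force"
```

```text
eef_pos: [504.5, 333.5, 24.4]
eef_rot: [-3.14, -0.007, -2.887]
wrist_force: [-20.4, -12.2, 14.7]
finger_force: 39.9
clock: 23.1
eef_pos: [507.6, 335.2, 24.7]
eef_rot: [3.141, 0.001, -2.886]
wrist_force: [0.1, 0.5, -0.4]
finger_gap: 54.4
finger_force: 0.0
eef_pos: [475.7, 324.4, 194.6]
eef_rot: [-3.141, -0.001, -2.886]
wrist_force: [0.5, 0.5, 0.1]
finger_force: 0.0
```

```bash
python3 -m inch '[{"gripper":0.85,"dx":0,"dy":0,"dz":0.01,"wx":0,"wy":0,"wz":-7},{"gripper":0.85,"dx":0.03,"dy":0.005,"dz":0.01,"wx":0,"wy":0,"wz":-14},{"gripper":0.85,"dx":0.06,"dy":0.015,"dz":0.01,"wx":0,"wy":0,"wz":-21},{"gripper":0.85,"dx":0.09,"dy":0.025,"dz":0.01,"wx":0,"wy":0,"wz":-28},{"gripper":0.85,"dx":0.106,"dy":0.0275,"dz":0.01,"wx":0,"wy":0,"wz":-35}]' |grep -E "eef|force"
python3 -m inch '[{"gripper":0.85,"dx":0,"dy":0,"dz":0,"wx":0,"wy":0,"wz":-7},{"gripper":0.85,"dx":0,"dy":0,"dz":0,"wx":0,"wy":0,"wz":-10},{"gripper":0.85,"dx":0,"dy":0,"dz":0,"wx":0,"wy":0,"wz":-10},{"gripper":0.85,"dx":0,"dy":0,"dz":0,"wx":0,"wy":0,"wz":-10},{"gripper":0.85,"dx":0,"dy":0,"dz":0,"wx":0,"wy":0,"wz":-10}]' |grep -E "eef|gap"
python3 - <<'E'
from h import *
x,c=snap("wrist","w5.png")
import pickle; pickle.dump((x,c),open("w5.pkl","wb"))
print(proj(c,[[581.8,351.8,162],[581.8,351.8,132]]).round())
E
```

```text
eef_pos: [585.4, 353.1, 202.7]
eef_rot: [3.141, 0.001, 2.78]
wrist_force: [-0.9, -0.1, -0.8]
finger_force: 0.0
eef_pos: [583.2, 352.5, 203.3]
eef_rot: [3.141, 0.0, 2.614]
finger_gap: 79.9
[[286. 231.]
 [286. 218.]]
```

View pics/w5.png

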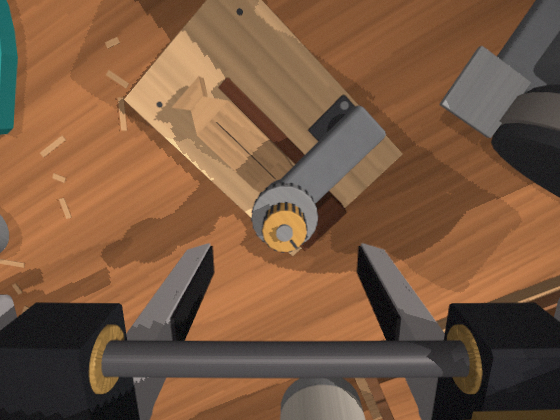

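The knob top is at (285,233), 2 px from where I predicted, and the blank lies along the fence. Going down onto the lock ring.

```bash
python3 -m inch '[{"gripper":0.85,"dx":-0.001,"dy":-0.001,"dz":-0.03,"wx":0,"wy":0,"wz":0},{"gripper":0.85,"dx":-0.001,"dy":-0.001,"dz":-0.06,"wx":0,"wy":0,"wz":0},{"gripper":0.85,"dx":-0.001,"dy":-0.001,"dz":-0.085,"wx":0,"wy":0,"wz":0},{"gripper":0.85,"dx":-0.001,"dy":-0.001,"dz":-0.094,"wx":0,"wy":0,"wz":0},{"gripper":0.85,"dx":-0.001,"dy":-0.001,"dz":-0.094,"wx":0,"wy":0,"wz":0}]' |grep -E "eef|force"
python3 -m inch '[{"gripper":0.85,"dx":0,"dy":0,"dz":0,"wx":0,"wy":0,"wz":0},{"gripper":0.3,"dx":0,"dy":0,"dz":0,"wx":0,"wy":0,"wz":0},{"gripper":0.3,"dx":0,"dy":0,"dz":0,"wx":0,"wy":0,"wz":0},{"gripper":0.3,"dx":0,"dy":0,"dz":0,"wx":0,"wy":0,"wz":0},{"gripper":0.3,"dx":0,"dy":0,"dz":0,"wx":0,"wy":0,"wz":0}]' 35
python3 -c '
from h import *
print(manip.read_state()["moment"])'
```

```text
eef_pos: [581.3, 351.0, 107.1]
eef_rot: [-3.139, -0.002, 2.612]
wrist_force: [0.4, -1.1, 0.5]
finger_force: 0.0
clock: 25.23
eef_pos: [582.4, 351.6, 110.0]
eef_rot: [3.141, 0.001, 2.612]
wrist_force: [0.2, 0.4, 0.4]
finger_gap: 56.5
finger_force: 0.0
[-0.00410923  0.02191654  0.01678998]
```

Still closing; let it finish, then turn about 70° anticlockwise.

```bash
python3 -m inch '[{"gripper":0.3,"dx":0,"dy":0,"dz":0,"wx":0,"wy":0,"wz":0},{"gripper":0.3,"dx":0,"dy":0,"dz":0,"wx":0,"wy":0,"wz":0},{"gripper":0.3,"dx":0,"dy":0,"dz":0,"wx":0,"wy":0,"wz":0},{"gripper":0.3,"dx":0,"dy":0,"dz":0,"wx":0,"wy":0,"wz":2},{"gripper":0.3,"dx":0,"dy":0,"dz":0,"wx":0,"wy":0,"wz":4}]' 35
python3 -m inch '[{"gripper":0.3,"dx":0,"dy":0,"dz":0,"wx":0,"wy":0,"wz":5},{"gripper":0.3,"dx":0,"dy":0,"dz":0,"wx":0,"wy":0,"wz":10},{"gripper":0.3,"dx":0,"dy":0,"dz":0,"wx":0,"wy":0,"wz":15},{"gripper":0.3,"dx":0,"dy":0,"dz":0,"wx":0,"wy":0,"wz":20},{"gripper":0.3,"dx":0,"dy":0,"dz":0,"wx":0,"wy":0,"wz":25}]'
python3 -c '
from h import *
print(manip.read_state()["moment"])'
```

```text
clock: 25.65
eef_pos: [582.6, 352.1, 109.7]
eef_rot: [3.139, 0.001, 2.683]
wrist_force: [4.3, 5.0, 0.4]
finger_gap: 49.5
finger_force: 35.0
clock: 26.07
eef_pos: [582.7, 352.7, 109.7]
eef_rot: [3.139, 0.002, 3.122]
wrist_force: [5.2, 8.2, -0.9]
finger_gap: 49.6
finger_force: 35.0
[ 1.59395234 -0.93720373 -0.17215947]
```

```bash
python3 -m inch '[{"gripper":0.3,"dx":0,"dy":0,"dz":0,"wx":0,"wy":0,"wz":5},{"gripper":0.3,"dx":0,"dy":0,"dz":0,"wx":0,"wy":0,"wz":10},{"gripper":0.3,"dx":0,"dy":0,"dz":0,"wx":0,"wy":0,"wz":15},{"gripper":0.3,"dx":0,"dy":0,"dz":0,"wx":0,"wy":0,"wz":20},{"gripper":0.3,"dx":0,"dy":0,"dz":0,"wx":0,"wy":0,"wz":25}]'
python3 -m inch '[{"gripper":0.3,"dx":0,"dy":0,"dz":0,"wx":0,"wy":0,"wz":5},{"gripper":0.3,"dx":0,"dy":0,"dz":0,"wx":0,"wy":0,"wz":10},{"gripper":0.3,"dx":0,"dy":0,"dz":0,"wx":0,"wy":0,"wz":15},{"gripper":0.3,"dx":0,"dy":0,"dz":0,"wx":0,"wy":0,"wz":16},{"gripper":0.3,"dx":0,"dy":0,"dz":0,"wx":0,"wy":0,"wz":16}]'
python3 -c '
from h import *
s=manip.read_state();print(s["moment"],s["joints"])'
```

```text
clock: 26.48
eef_pos: [582.6, 353.2, 109.7]
eef_rot: [3.139, 0.004, -2.725]
wrist_force: [5.5, 12.3, -2.1]
finger_gap: 49.0
finger_force: 35.0
clock: 26.9
eef_pos: [582.4, 353.5, 109.7]
eef_rot: [3.14, 0.004, -2.447]
wrist_force: [3.8, 12.6, -1.9]
finger_gap: 49.3
finger_force: 35.0
[ 2.39044104 -0.68929718  0.1122667 ] [ 0.49088457  0.67280611  1.20110186  0.00223395  1.26395546 -1.77473636]
```

```bash
python3 -m inch '[{"gripper":0.7,"dx":0,"dy":0.001,"dz":0,"wx":0,"wy":0,"wz":0},{"gripper":0.7,"dx":0,"dy":0.001,"dz":0,"wx":0,"wy":0,"wz":0},{"gripper":0.7,"dx":0,"dy":0.001,"dz":0,"wx":0,"wy":0,"wz":0},{"gripper":0.7,"dx":0,"dy":0.001,"dz":0.014,"wx":0,"wy":0,"wz":0},{"gripper":0.6,"dx":0,"dy":0.001,"dz":0.029,"wx":0,"wy":0,"wz":-7}]' |grep -E "eef|force|gap"
python3 -m inch '[{"gripper":0.6,"dx":0,"dy":0,"dz":0,"wx":0,"wy":0,"wz":-7},{"gripper":0.6,"dx":0,"dy":0,"dz":0,"wx":0,"wy":0,"wz":-14},{"gripper":0.6,"dx":0,"dy":0,"dz":0,"wx":0,"wy":0,"wz":-21},{"gripper":0.6,"dx":0,"dy":0,"dz":0,"wx":0,"wy":0,"wz":-28},{"gripper":0.5,"dx":0,"dy":0,"dz":0,"wx":0,"wy":0,"wz":-35}]' |grep -E "eef|gap"
python3 -m inch '[{"gripper":0.1,"dx":0,"dy":0,"dz":0,"wx":0,"wy":0,"wz":-7},{"gripper":0.1,"dx":0,"dy":0,"dz":0,"wx":0,"wy":0,"wz":-14},{"gripper":0.1,"dx":0,"dy":0,"dz":0,"wx":0,"wy":0,"wz":-18},{"gripper":0.1,"dx":0,"dy":0,"dz":0,"wx":0,"wy":0,"wz":-18},{"gripper":0.1,"dx":0,"dy":0,"dz":0,"wx":0,"wy":0,"wz":-18}]' 15 |grep -E "eef|force|gap"
python3 -m inch '[{"gripper":0.1,"dx":0,"dy":0,"dz":0,"wx":0,"wy":0,"wz":0},{"gripper":0.1,"dx":0,"dy":0,"dz":0,"wx":0,"wy":0,"wz":0},{"gripper":0.1,"dx":0,"dy":0,"dz":0,"wx":0,"wy":0,"wz":0},{"gripper":0.1,"dx":0,"dy":0,"dz":0,"wx":0,"wy":0,"wz":0},{"gripper":0.1,"dx":0,"dy":0,"dz":0,"wx":0,"wy":0,"wz":0}]' 15
python3 -c '
from h import *
s=manip.read_state();print(s["moment"],s["joints"][5])'
```

```text
eef_pos: [581.7, 351.9, 137.5]
eef_rot: [-3.142, -0.002, -2.57]
wrist_force: [-0.1, 0.6, 0.2]
finger_gap: 61.9
finger_force: 0.0
eef_pos: [582.2, 352.1, 138.1]
eef_rot: [-3.141, -0.0, 3.094]
finger_gap: 53.0
eef_pos: [582.3, 352.4, 138.1]
eef_rot: [3.141, 0.0, 2.788]
wrist_force: [2.3, 1.9, -0.7]
finger_gap: 29.9
finger_force: 15.0
clock: 28.57
eef_pos: [582.2, 352.4, 138.1]
eef_rot: [3.142, 0.0, 2.786]
wrist_force: [3.0, 1.8, -1.5]
finger_gap: 29.7
finger_force: 15.0
[ 0.2762692  -0.51952896 -0.02538637] -0.7250633184761341
```

Now turn anticlockwise in small amounts to find the adjuster's zero stop, watching the moment.

```bash
cat > st.py <<'E'
from h import *
s=manip.read_state(); print("  Mz %.3f j6 %.3f yaw %.3f F %s gap %.1f t %.1f"%(s["moment"][2],s["joints"][5],s["eef_rot"][2],s["wrist_force"].round(1),s["finger_gap"],s["clock"]))
E
for i in 1; do
python3 -m inch '[{"gripper":0.1,"dx":0,"dy":0,"dz":0,"wx":0,"wy":0,"wz":2},{"gripper":0.1,"dx":0,"dy":0,"dz":0,"wx":0,"wy":0,"wz":4},{"gripper":0.1,"dx":0,"dy":0,"dz":0,"wx":0,"wy":0,"wz":6},{"gripper":0.1,"dx":0,"dy":0,"dz":0,"wx":0,"wy":0,"wz":8},{"gripper":0.1,"dx":0,"dy":0,"dz":0,"wx":0,"wy":0,"wz":10}]' >/dev/null; python3 st.py
python3 -m inch '[{"gripper":0.1,"dx":0,"dy":0,"dz":0,"wx":0,"wy":0,"wz":2},{"gripper":0.1,"dx":0,"dy":0,"dz":0,"wx":0,"wy":0,"wz":4},{"gripper":0.1,"dx":0,"dy":0,"dz":0,"wx":0,"wy":0,"wz":6},{"gripper":0.1,"dx":0,"dy":0,"dz":0,"wx":0,"wy":0,"wz":8},{"gripper":0.1,"dx":0,"dy":0,"dz":0,"wx":0,"wy":0,"wz":10}]' >/dev/null; python3 st.py
done
```

```text
Mz -0.335 j6 -0.901 yaw 2.962 F [ 1.3  3.3 -0.8] gap 29.2 t 29.0
  Mz -0.307 j6 -1.075 yaw 3.137 F [ 1.5  3.7 -1.1] gap 30.0 t 29.4
```

```bash
python3 -m inch '[{"gripper":0.1,"dx":0,"dy":0,"dz":0,"wx":0,"wy":0,"wz":-2},{"gripper":0.1,"dx":0,"dy":0,"dz":0,"wx":0,"wy":0,"wz":-4},{"gripper":0.1,"dx":0,"dy":0,"dz":0,"wx":0,"wy":0,"wz":-6},{"gripper":0.1,"dx":0,"dy":0,"dz":0,"wx":0,"wy":0,"wz":-8},{"gripper":0.1,"dx":0,"dy":0,"dz":0,"wx":0,"wy":0,"wz":-10}]' >/dev/null; python3 st.py
python3 -m inch '[{"gripper":0.1,"dx":0,"dy":0,"dz":0,"wx":0,"wy":0,"wz":-2},{"gripper":0.1,"dx":0,"dy":0,"dz":0,"wx":0,"wy":0,"wz":-4},{"gripper":0.1,"dx":0,"dy":0,"dz":0,"wx":0,"wy":0,"wz":-6},{"gripper":0.1,"dx":0,"dy":0,"dz":0,"wx":0,"wy":0,"wz":-8},{"gripper":0.1,"dx":0,"dy":0,"dz":0,"wx":0,"wy":0,"wz":-10}]' >/dev/null; python3 st.py
```

```text
Mz 0.093 j6 -0.898 yaw 2.959 F [ 1.6  3.3 -0.8] gap 29.6 t 29.8
  Mz 0.115 j6 -0.723 yaw 2.785 F [ 1.6  1.5 -0.5] gap 29.3 t 30.2
```

```bash
python3 -m inch '[{"gripper":0.1,"dx":0,"dy":0,"dz":0,"wx":0,"wy":0,"wz":2},{"gripper":0.1,"dx":0,"dy":0,"dz":0,"wx":0,"wy":0,"wz":4},{"gripper":0.1,"dx":0,"dy":0,"dz":0,"wx":0,"wy":0,"wz":6},{"gripper":0.1,"dx":0,"dy":0,"dz":0,"wx":0,"wy":0,"wz":8},{"gripper":0.1,"dx":0,"dy":0,"dz":0,"wx":0,"wy":0,"wz":10}]' >/dev/null; python3 st.py
python3 -m inch '[{"gripper":0.1,"dx":0,"dy":0,"dz":0,"wx":0,"wy":0,"wz":5},{"gripper":0.1,"dx":0,"dy":0,"dz":0,"wx":0,"wy":0,"wz":10},{"gripper":0.1,"dx":0,"dy":0,"dz":0,"wx":0,"wy":0,"wz":15},{"gripper":0.1,"dx":0,"dy":0,"dz":0,"wx":0,"wy":0,"wz":20},{"gripper":0.1,"dx":0,"dy":0,"dz":0,"wx":0,"wy":0,"wz":25}]' >/dev/null; python3 st.py
python3 -m inch '[{"gripper":0.1,"dx":0,"dy":0,"dz":0,"wx":0,"wy":0,"wz":5},{"gripper":0.1,"dx":0,"dy":0,"dz":0,"wx":0,"wy":0,"wz":10},{"gripper":0.1,"dx":0,"dy":0,"dz":0,"wx":0,"wy":0,"wz":15},{"gripper":0.1,"dx":0,"dy":0,"dz":0,"wx":0,"wy":0,"wz":20},{"gripper":0.1,"dx":0,"dy":0,"dz":0,"wx":0,"wy":0,"wz":25}]' >/dev/null; python3 st.py
```

```text
Mz -0.015 j6 -0.901 yaw 2.963 F [ 2.   2.6 -1.5] gap 29.3 t 30.6
  Mz -0.344 j6 -1.340 yaw -2.882 F [ 1.1  4.4 -0.9] gap 29.8 t 31.1
  Mz -0.332 j6 -1.776 yaw -2.445 F [ 0.3  4.7 -1.2] gap 29.5 t 31.5
```

The zero stop is confirmed: the turn was free at -0.015, then stalled at -0.34 N·m. From there I'll wind about 344° (6.0 rad) clockwise, for roughly 4 mm of press. The first part is 235°, with a firmer grip.

```bash

python3 -m inch '[{"gripper":0.1,"dx":0,"dy":0,"dz":0,"wx":0,"wy":0,"wz":0},{"gripper":0.1,"dx":0,"dy":0,"dz":0,"wx":0,"wy":0,"wz":-6},{"gripper":0.1,"dx":0,"dy":0,"dz":0,"wx":0,"wy":0,"wz":-12},{"gripper":0.1,"dx":0,"dy":0,"dz":0,"wx":0,"wy":0,"wz":-18},{"gripper":0.1,"dx":0,"dy":0,"dz":0,"wx":0,"wy":0,"wz":-25}]' 30 >/dev/null; python3 st.py
python3 -m inch '[{"gripper":0.1,"dx":0,"dy":0,"dz":0,"wx":0,"wy":0,"wz":-7},{"gripper":0.1,"dx":0,"dy":0,"dz":0,"wx":0,"wy":0,"wz":-14},{"gripper":0.1,"dx":0,"dy":0,"dz":0,"wx":0,"wy":0,"wz":-21},{"gripper":0.1,"dx":0,"dy":0,"dz":0,"wx":0,"wy":0,"wz":-28},{"gripper":0.1,"dx":0,"dy":0,"dz":0,"wx":0,"wy":0,"wz":-35}]' >/dev/null; python3 st.py
python3 -m inch '[{"gripper":0.1,"dx":0,"dy":0,"dz":0,"wx":0,"wy":0,"wz":-7},{"gripper":0.1,"dx":0,"dy":0,"dz":0,"wx":0,"wy":0,"wz":-14},{"gripper":0.1,"dx":0,"dy":0,"dz":0,"wx":0,"wy":0,"wz":-21},{"gripper":0.1,"dx":0,"dy":0,"dz":0,"wx":0,"wy":0,"wz":-28},{"gripper":0.1,"dx":0,"dy":0,"dz":0,"wx":0,"wy":0,"wz":-35}]' >/dev/null; python3 st.py
python3 -m inch '[{"gripper":0.1,"dx":0,"dy":0,"dz":0,"wx":0,"wy":0,"wz":-7},{"gripper":0.1,"dx":0,"dy":0,"dz":0,"wx":0,"wy":0,"wz":-14},{"gripper":0.1,"dx":0,"dy":0,"dz":0,"wx":0,"wy":0,"wz":-21},{"gripper":0.1,"dx":0,"dy":0,"dz":0,"wx":0,"wy":0,"wz":-28},{"gripper":0.1,"dx":0,"dy":0,"dz":0,"wx":0,"wy":0,"wz":-35}]' >/dev/null; python3 st.py
python3 -m inch '[{"gripper":0.1,"dx":0,"dy":0,"dz":0,"wx":0,"wy":0,"wz":-7},{"gripper":0.1,"dx":0,"dy":0,"dz":0,"wx":0,"wy":0,"wz":-14},{"gripper":0.1,"dx":0,"dy":0,"dz":0,"wx":0,"wy":0,"wz":-21},{"gripper":0.1,"dx":0,"dy":0,"dz":0,"wx":0,"wy":0,"wz":-28},{"gripper":0.1,"dx":0,"dy":0,"dz":0,"wx":0,"wy":0,"wz":-35}]' >/dev/null; python3 st.py
python3 -m inch '[{"gripper":0.1,"dx":0,"dy":0,"dz":0,"wx":0,"wy":0,"wz":-7},{"gripper":0.1,"dx":0,"dy":0,"dz":0,"wx":0,"wy":0,"wz":-14},{"gripper":0.1,"dx":0,"dy":0,"dz":0,"wx":0,"wy":0,"wz":-21},{"gripper":0.1,"dx":0,"dy":0,"dz":0,"wx":0,"wy":0,"wz":-28},{"gripper":0.1,"dx":0,"dy":0,"dz":0,"wx":0,"wy":0,"wz":-35}]' >/dev/null; python3 st.py
python3 -m inch '[{"gripper":0.1,"dx":0,"dy":0,"dz":0,"wx":0,"wy":0,"wz":-7},{"gripper":0.1,"dx":0,"dy":0,"dz":0,"wx":0,"wy":0,"wz":-14},{"gripper":0.1,"dx":0,"dy":0,"dz":0,"wx":0,"wy":0,"wz":-21},{"gripper":0.1,"dx":0,"dy":0,"dz":0,"wx":0,"wy":0,"wz":-28},{"gripper":0.1,"dx":0,"dy":0,"dz":0,"wx":0,"wy":0,"wz":-35}]' >/dev/null; python3 st.py
```

```text
Mz 0.081 j6 -1.328 yaw -2.894 F [-1.   3.7 -1.1] gap 29.6 t 31.9
  Mz 0.141 j6 -0.716 yaw 2.777 F [-0.9  2.9 -1. ] gap 29.3 t 32.3
  Mz 0.026 j6 -0.105 yaw 2.166 F [-2.3  1.2 -0.6] gap 29.3 t 32.7
  Mz 0.119 j6 0.506 yaw 1.555 F [-4.   1.8  0.2] gap 29.1 t 33.1
  Mz 0.070 j6 1.117 yaw 0.945 F [-3.9  1.   0. ] gap 29.6 t 33.6
  Mz 0.062 j6 1.728 yaw 0.334 F [-4.6  0.8  0.1] gap 29.6 t 34.0
  Mz 0.122 j6 2.339 yaw -0.277 F [-4.5  3.1 -0.5] gap 29.6 t 34.4
```

```bash

python3 -m inch '[{"gripper":0.5,"dx":0,"dy":0,"dz":0,"wx":0,"wy":0,"wz":0},{"gripper":0.5,"dx":0,"dy":0,"dz":0,"wx":0,"wy":0,"wz":0},{"gripper":0.5,"dx":0,"dy":0,"dz":0,"wx":0,"wy":0,"wz":0},{"gripper":0.5,"dx":0,"dy":0,"dz":0,"wx":0,"wy":0,"wz":7},{"gripper":0.5,"dx":0,"dy":0,"dz":0,"wx":0,"wy":0,"wz":14}]' >/dev/null; python3 st.py
python3 -m inch '[{"gripper":0.5,"dx":0,"dy":0,"dz":0,"wx":0,"wy":0,"wz":7},{"gripper":0.5,"dx":0,"dy":0,"dz":0,"wx":0,"wy":0,"wz":14},{"gripper":0.5,"dx":0,"dy":0,"dz":0,"wx":0,"wy":0,"wz":21},{"gripper":0.5,"dx":0,"dy":0,"dz":0,"wx":0,"wy":0,"wz":28},{"gripper":0.5,"dx":0,"dy":0,"dz":0,"wx":0,"wy":0,"wz":35}]' >/dev/null; python3 st.py
python3 -m inch '[{"gripper":0.5,"dx":0,"dy":0,"dz":0,"wx":0,"wy":0,"wz":7},{"gripper":0.5,"dx":0,"dy":0,"dz":0,"wx":0,"wy":0,"wz":14},{"gripper":0.5,"dx":0,"dy":0,"dz":0,"wx":0,"wy":0,"wz":21},{"gripper":0.5,"dx":0,"dy":0,"dz":0,"wx":0,"wy":0,"wz":28},{"gripper":0.5,"dx":0,"dy":0,"dz":0,"wx":0,"wy":0,"wz":35}]' >/dev/null; python3 st.py
python3 -m inch '[{"gripper":0.5,"dx":0,"dy":0,"dz":0,"wx":0,"wy":0,"wz":7},{"gripper":0.5,"dx":0,"dy":0,"dz":0,"wx":0,"wy":0,"wz":14},{"gripper":0.5,"dx":0,"dy":0,"dz":0,"wx":0,"wy":0,"wz":21},{"gripper":0.5,"dx":0,"dy":0,"dz":0,"wx":0,"wy":0,"wz":26},{"gripper":0.1,"dx":0,"dy":0,"dz":0,"wx":0,"wy":0,"wz":26}]' >/dev/null; python3 st.py
python3 -m inch '[{"gripper":0.1,"dx":0,"dy":0,"dz":0,"wx":0,"wy":0,"wz":0},{"gripper":0.1,"dx":0,"dy":0,"dz":0,"wx":0,"wy":0,"wz":0},{"gripper":0.1,"dx":0,"dy":0,"dz":0,"wx":0,"wy":0,"wz":0},{"gripper":0.1,"dx":0,"dy":0,"dz":0,"wx":0,"wy":0,"wz":0},{"gripper":0.1,"dx":0,"dy":0,"dz":0,"wx":0,"wy":0,"wz":0}]' 30 ; python3 st.py
```

```text
Mz 0.089 j6 2.078 yaw -0.017 F [-0.3 -0.1  0.5] gap 46.8 t 34.8
  Mz -0.012 j6 1.466 yaw 0.595 F [ 0.7  0.4 -0.2] gap 47.2 t 35.2
  Mz 0.023 j6 0.855 yaw 1.206 F [-0.4 -0.3  0.3] gap 46.9 t 35.6
  Mz -0.023 j6 0.404 yaw 1.657 F [-0.2  0.9  0.7] gap 42.9 t 36.1
clock: 36.48
eef_pos: [581.5, 352.3, 138.1]
eef_rot: [-3.14, 0.001, 1.65]
wrist_force: [-5.3, -2.2, 2.3]
finger_gap: 29.3
finger_force: 30.0
  Mz -0.023 j6 0.412 yaw 1.650 F [-5.3 -2.2  2.3] gap 29.3 t 36.5
```

```bash

python3 -m inch '[{"gripper":0.1,"dx":0,"dy":0,"dz":0,"wx":0,"wy":0,"wz":-7},{"gripper":0.1,"dx":0,"dy":0,"dz":0,"wx":0,"wy":0,"wz":-14},{"gripper":0.1,"dx":0,"dy":0,"dz":0,"wx":0,"wy":0,"wz":-21},{"gripper":0.1,"dx":0,"dy":0,"dz":0,"wx":0,"wy":0,"wz":-28},{"gripper":0.1,"dx":0,"dy":0,"dz":0,"wx":0,"wy":0,"wz":-35}]' >/dev/null; python3 st.py
python3 -m inch '[{"gripper":0.1,"dx":0,"dy":0,"dz":0,"wx":0,"wy":0,"wz":-7},{"gripper":0.1,"dx":0,"dy":0,"dz":0,"wx":0,"wy":0,"wz":-14},{"gripper":0.1,"dx":0,"dy":0,"dz":0,"wx":0,"wy":0,"wz":-21},{"gripper":0.1,"dx":0,"dy":0,"dz":0,"wx":0,"wy":0,"wz":-28},{"gripper":0.1,"dx":0,"dy":0,"dz":0,"wx":0,"wy":0,"wz":-35}]' >/dev/null; python3 st.py
python3 -m inch '[{"gripper":0.1,"dx":0,"dy":0,"dz":0,"wx":0,"wy":0,"wz":-7},{"gripper":0.1,"dx":0,"dy":0,"dz":0,"wx":0,"wy":0,"wz":-14},{"gripper":0.1,"dx":0,"dy":0,"dz":0,"wx":0,"wy":0,"wz":-21},{"gripper":0.1,"dx":0,"dy":0,"dz":0,"wx":0,"wy":0,"wz":-28},{"gripper":0.1,"dx":0,"dy":0,"dz":0,"wx":0,"wy":0,"wz":-35}]' >/dev/null; python3 st.py
python3 -m inch '[{"gripper":0.1,"dx":0,"dy":0,"dz":0,"wx":0,"wy":0,"wz":-3},{"gripper":0.1,"dx":0,"dy":0,"dz":0,"wx":0,"wy":0,"wz":-3},{"gripper":0.55,"dx":0,"dy":0,"dz":0,"wx":0,"wy":0,"wz":-3},{"gripper":0.7,"dx":0,"dy":0,"dz":0,"wx":0,"wy":0,"wz":-3},{"gripper":0.7,"dx":0,"dy":0,"dz":0,"wx":0,"wy":0,"wz":-3}]' >/dev/null; python3 st.py
```

```text
Mz 0.046 j6 1.029 yaw 1.033 F [-7.3 -2.4  3.2] gap 29.6 t 36.9
  Mz 0.036 j6 1.639 yaw 0.422 F [-7.4 -0.8  3.9] gap 29.4 t 37.3
  Mz 0.160 j6 2.250 yaw -0.188 F [-7.6  0.9  3.7] gap 29.3 t 37.7
  Mz 0.030 j6 2.296 yaw -0.234 F [0.5 0.4 1.1] gap 45.8 t 38.1
```

```bash

python3 -m inch '[{"gripper":0.85,"dx":0,"dy":0,"dz":0,"wx":0,"wy":0,"wz":7},{"gripper":0.85,"dx":0,"dy":0,"dz":0,"wx":0,"wy":0,"wz":14},{"gripper":0.85,"dx":0,"dy":0,"dz":0,"wx":0,"wy":0,"wz":21},{"gripper":0.85,"dx":0,"dy":0,"dz":0,"wx":0,"wy":0,"wz":28},{"gripper":0.85,"dx":0,"dy":0,"dz":0,"wx":0,"wy":0,"wz":35}]' >/dev/null
python3 -m inch '[{"gripper":0.85,"dx":0,"dy":0,"dz":0,"wx":0,"wy":0,"wz":7},{"gripper":0.85,"dx":0,"dy":0,"dz":0,"wx":0,"wy":0,"wz":14},{"gripper":0.85,"dx":0,"dy":0,"dz":0,"wx":0,"wy":0,"wz":21},{"gripper":0.85,"dx":0,"dy":0,"dz":0,"wx":0,"wy":0,"wz":28},{"gripper":0.85,"dx":0,"dy":0,"dz":0,"wx":0,"wy":0,"wz":35}]' >/dev/null
python3 -m inch '[{"gripper":0.85,"dx":0,"dy":0,"dz":0,"wx":0,"wy":0,"wz":7},{"gripper":0.85,"dx":0,"dy":0,"dz":0,"wx":0,"wy":0,"wz":14},{"gripper":0.85,"dx":0,"dy":0,"dz":0,"wx":0,"wy":0,"wz":21},{"gripper":0.85,"dx":0,"dy":0,"dz":0,"wx":0,"wy":0,"wz":28},{"gripper":0.85,"dx":0,"dy":0,"dz":0,"wx":0,"wy":0,"wz":35}]' >/dev/null; python3 st.py
python3 -m inch '[{"gripper":0.85,"dx":0,"dy":0.0005,"dz":-0.01,"wx":0,"wy":0,"wz":7},{"gripper":0.85,"dx":0,"dy":0.0005,"dz":-0.02,"wx":0,"wy":0,"wz":14},{"gripper":0.85,"dx":0,"dy":0.0005,"dz":-0.028,"wx":0,"wy":0,"wz":21},{"gripper":0.85,"dx":0,"dy":0.0005,"dz":-0.028,"wx":0,"wy":0,"wz":21},{"gripper":0.3,"dx":0,"dy":0.0005,"dz":-0.028,"wx":0,"wy":0,"wz":21}]' >/dev/null; python3 st.py
python3 -m inch '[{"gripper":0.3,"dx":0,"dy":0,"dz":0,"wx":0,"wy":0,"wz":0},{"gripper":0.3,"dx":0,"dy":0,"dz":0,"wx":0,"wy":0,"wz":0},{"gripper":0.3,"dx":0,"dy":0,"dz":0,"wx":0,"wy":0,"wz":0},{"gripper":0.3,"dx":0,"dy":0,"dz":0,"wx":0,"wy":0,"wz":0},{"gripper":0.3,"dx":0,"dy":0,"dz":0,"wx":0,"wy":0,"wz":0}]' 35;python3 st.py
```

```text
Mz -0.022 j6 0.457 yaw 1.604 F [ 0.2 -0.6 -0.1] gap 80.0 t 39.4
  Mz 0.012 j6 0.101 yaw 1.961 F [-0.6 -0.4 -0.2] gap 76.1 t 39.8
clock: 40.23
eef_pos: [581.6, 352.7, 110.5]
eef_rot: [-3.14, 0.0, 1.965]
wrist_force: [-6.6, -3.8, 5.1]
finger_gap: 49.2
finger_force: 35.0
  Mz 0.030 j6 0.097 yaw 1.965 F [-6.6 -3.8  5.1] gap 49.2 t 40.2
```

```bash

python3 -m inch '[{"gripper":0.3,"dx":0,"dy":0,"dz":0,"wx":0,"wy":0,"wz":-6},{"gripper":0.3,"dx":0,"dy":0,"dz":0,"wx":0,"wy":0,"wz":-12},{"gripper":0.3,"dx":0,"dy":0,"dz":0,"wx":0,"wy":0,"wz":-18},{"gripper":0.3,"dx":0,"dy":0,"dz":0,"wx":0,"wy":0,"wz":-24},{"gripper":0.3,"dx":0,"dy":0,"dz":0,"wx":0,"wy":0,"wz":-30}]' >/dev/null; python3 st.py
python3 -m inch '[{"gripper":0.3,"dx":0,"dy":0,"dz":0,"wx":0,"wy":0,"wz":-6},{"gripper":0.3,"dx":0,"dy":0,"dz":0,"wx":0,"wy":0,"wz":-12},{"gripper":0.3,"dx":0,"dy":0,"dz":0,"wx":0,"wy":0,"wz":-18},{"gripper":0.3,"dx":0,"dy":0,"dz":0,"wx":0,"wy":0,"wz":-24},{"gripper":0.3,"dx":0,"dy":0,"dz":0,"wx":0,"wy":0,"wz":-30}]' >/dev/null; python3 st.py
python3 -m inch '[{"gripper":0.3,"dx":0,"dy":0,"dz":0,"wx":0,"wy":0,"wz":-2},{"gripper":0.3,"dx":0,"dy":0,"dz":0,"wx":0,"wy":0,"wz":-4},{"gripper":0.3,"dx":0,"dy":0,"dz":0,"wx":0,"wy":0,"wz":-6},{"gripper":0.3,"dx":0,"dy":0,"dz":0,"wx":0,"wy":0,"wz":-7},{"gripper":0.3,"dx":0,"dy":0,"dz":0,"wx":0,"wy":0,"wz":-8}]' >/dev/null; python3 st.py
python3 -m inch '[{"gripper":0.3,"dx":0,"dy":0,"dz":0,"wx":0,"wy":0,"wz":-1},{"gripper":0.3,"dx":0,"dy":0,"dz":0,"wx":0,"wy":0,"wz":-2},{"gripper":0.3,"dx":0,"dy":0,"dz":0,"wx":0,"wy":0,"wz":-3},{"gripper":0.3,"dx":0,"dy":0,"dz":0,"wx":0,"wy":0,"wz":-4},{"gripper":0.3,"dx":0,"dy":0,"dz":0,"wx":0,"wy":0,"wz":-5}]' >/dev/null; python3 st.py
```

```text
Mz 0.133 j6 0.626 yaw 1.436 F [-7.3 -3.4  5.4] gap 49.5 t 40.6
  Mz 0.128 j6 1.150 yaw 0.913 F [-6.  -3.9  3.8] gap 49.4 t 41.1
  Mz 0.191 j6 1.285 yaw 0.777 F [-7.2 -4.   5. ] gap 49.4 t 41.5
  Mz 0.188 j6 1.372 yaw 0.690 F [-6.9 -3.3  4. ] gap 49.0 t 41.9
```

```bash

python3 -m inch '[{"gripper":0.3,"dx":0,"dy":0,"dz":0,"wx":0,"wy":0,"wz":-1},{"gripper":0.3,"dx":0,"dy":0,"dz":0,"wx":0,"wy":0,"wz":-2},{"gripper":0.3,"dx":0,"dy":0,"dz":0,"wx":0,"wy":0,"wz":-3},{"gripper":0.3,"dx":0,"dy":0,"dz":0,"wx":0,"wy":0,"wz":-4},{"gripper":0.3,"dx":0,"dy":0,"dz":0,"wx":0,"wy":0,"wz":-5}]' >/dev/null; python3 st.py
python3 -m inch '[{"gripper":0.3,"dx":0,"dy":0,"dz":0,"wx":0,"wy":0,"wz":-1},{"gripper":0.3,"dx":0,"dy":0,"dz":0,"wx":0,"wy":0,"wz":-2},{"gripper":0.3,"dx":0,"dy":0,"dz":0,"wx":0,"wy":0,"wz":-3},{"gripper":0.3,"dx":0,"dy":0,"dz":0,"wx":0,"wy":0,"wz":-4},{"gripper":0.3,"dx":0,"dy":0,"dz":0,"wx":0,"wy":0,"wz":-5}]' >/dev/null; python3 st.py
python3 -m inch '[{"gripper":0.3,"dx":0,"dy":0,"dz":0,"wx":0,"wy":0,"wz":-1},{"gripper":0.3,"dx":0,"dy":0,"dz":0,"wx":0,"wy":0,"wz":-2},{"gripper":0.3,"dx":0,"dy":0,"dz":0,"wx":0,"wy":0,"wz":-3},{"gripper":0.3,"dx":0,"dy":0,"dz":0,"wx":0,"wy":0,"wz":-4},{"gripper":0.3,"dx":0,"dy":0,"dz":0,"wx":0,"wy":0,"wz":-5}]' >/dev/null; python3 st.py
```

```text
Mz 0.939 j6 1.459 yaw 0.603 F [4.7 5.7 1.5] gap 49.3 t 42.3
  Mz 0.790 j6 1.547 yaw 0.515 F [-9.  -2.8  6.7] gap 49.1 t 42.7
  Mz 0.993 j6 1.634 yaw 0.428 F [-3.6  0.8  8.4] gap 49.2 t 43.1
```

The lock ring is tight; the moment jumped from 0.19 to about 0.95 N·m. Now I'll let go, lift clear and look.

```bash

python3 -m inch '[{"gripper":0.85,"dx":0,"dy":0,"dz":0,"wx":0,"wy":0,"wz":2},{"gripper":0.85,"dx":0,"dy":0,"dz":0,"wx":0,"wy":0,"wz":2},{"gripper":0.85,"dx":0,"dy":0,"dz":0,"wx":0,"wy":0,"wz":2},{"gripper":0.85,"dx":0,"dy":0,"dz":0,"wx":0,"wy":0,"wz":2},{"gripper":0.85,"dx":0,"dy":0,"dz":0.01,"wx":0,"wy":0,"wz":2}]' >/dev/null; python3 st.py
python3 -m inch '[{"gripper":0.85,"dx":0,"dy":0,"dz":0.035,"wx":0,"wy":0,"wz":7},{"gripper":0.85,"dx":0,"dy":0,"dz":0.07,"wx":0,"wy":0,"wz":14},{"gripper":0.85,"dx":0,"dy":0,"dz":0.105,"wx":0,"wy":0,"wz":21},{"gripper":0.85,"dx":0,"dy":0,"dz":0.14,"wx":0,"wy":0,"wz":28},{"gripper":0.85,"dx":0,"dy":0,"dz":0.17,"wx":0,"wy":0,"wz":35}]' >/dev/null; python3 st.py
python3 -m inch '[{"gripper":0.85,"dx":-0.035,"dy":-0.01,"dz":0,"wx":0,"wy":0,"wz":7},{"gripper":0.85,"dx":-0.07,"dy":-0.025,"dz":0,"wx":0,"wy":0,"wz":14},{"gripper":0.85,"dx":-0.105,"dy":-0.04,"dz":0,"wx":0,"wy":0,"wz":21},{"gripper":0.85,"dx":-0.14,"dy":-0.055,"dz":0,"wx":0,"wy":0,"wz":28},{"gripper":0.85,"dx":-0.17,"dy":-0.07,"dz":0,"wx":0,"wy":0,"wz":35}]' |grep eef
python3 - <<'E'
from h import *
a,ca=snap("scene","s9.png"); b,cb=snap("side","d9.png")
import pickle; a0,_,b0,*_=pickle.load(open("v1.pkl","rb"))
f=lambda im,x0,x1,y0,y1:cv2.resize(im[y0:y1,x0:x1],(400,290),interpolation=2)
cv2.imwrite("pics/fin.png",np.vstack([np.hstack([f(a0,380,450,270,320),f(a,380,450,270,320)]),np.hstack([f(b0,270,345,140,195),f(b,270,345,140,195)])]))
E
```

```text
Mz -0.012 j6 1.598 yaw 0.463 F [-0.6 -0.9 -1.5] gap 78.4 t 43.6
  Mz 0.048 j6 0.981 yaw 1.081 F [0.3 0.1 0.6] gap 80.0 t 44.0
eef_pos: [409.9, 282.1, 290.7]
eef_rot: [3.141, -0.0, 1.692]
```

View pics/fin.png

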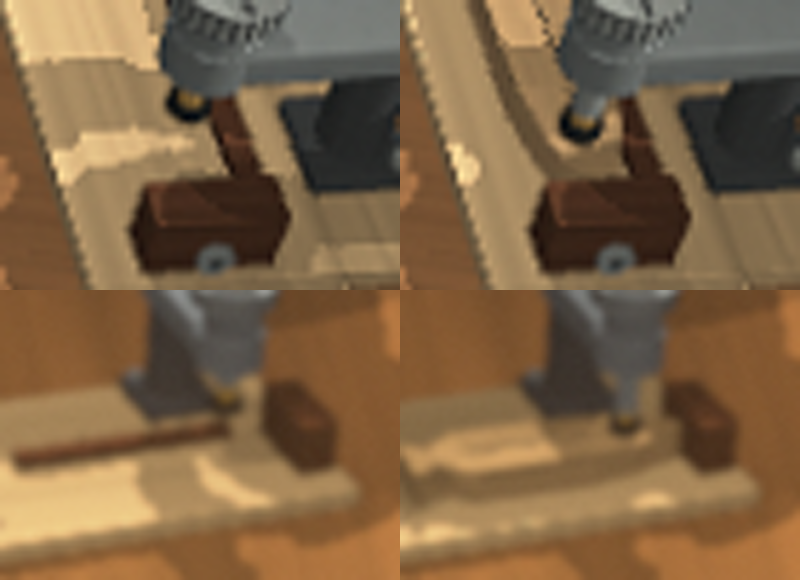

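Before and after, the foot has come down onto the blank and its brass stem is shortened, with the nose at the stop and the blank along the fence. One last overall look.

View pics/s9.png

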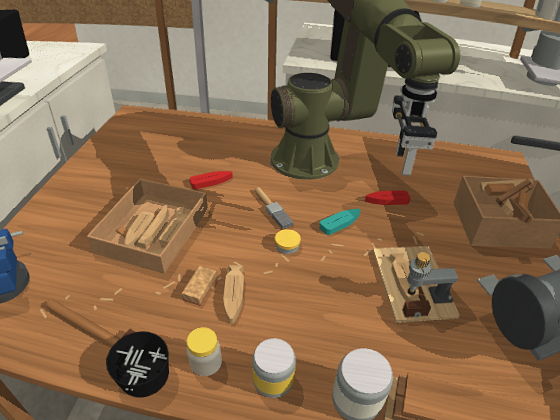

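The final scene is as it should be: three spoiled blanks in the tray at (150,222), the spare sound blank at (234,293), the sanding block (198,285) and wax tin (288,241) where they were, and the jig loaded at (420,285).

```bash
python3 -c '
from cell import manip
print(manip.sign_off())'
```

```text
the job is handed in; nothing more can be done
None
```

I handed the job in at about 44 s of the 208 s: all three spoiled blanks found are in the tray, one sound blank is against the fence and stop with the foot pressing about 4 mm (worked out from the adjuster turns, not measured), and the lock ring is tight; to find the adjuster's zero I first turned it back anticlockwise to its stop.

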